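# Turn the LED board and stack the lamp module

### The arm

A 6-joint arm with a two-finger parallel gripper is mounted at the origin on the work surface. World frame = base frame: x ahead of the robot, y to its left, z up, the work surface at z = 0. Lengths are in m, angles in rad, forces in N, time in s.
With the tool pointing down it reaches from about 0.375 to 0.75 m from the base axis. Payload 9 kg.
Tool frame: the origin (TCP) lies at the very end of the fingers, on their centre line; the grasp point (between the pads) lies 19 mm behind it (manip.hold_point_z is the y of the grasp point in the tool frame, in m); y points along the fingers, x is the direction in which the jaws open and shut, and the axes are right-handed (so a half turn about y gives the same grasp; the last joint's range is limited). The gripper opens to 85 mm and grips with 20 to 120 N. Pads are 22 mm wide; open, the fingers measure 114 mm over their backs; the gripper's body (76 mm by 85 mm) begins 54 mm behind the grasp point. The pads swing forward as they close: fully open they stand 13 mm farther back than shut.
Start: joints at [-1.512, 0.104, 0.097, 1.564, 0, 1.353], TCP at [0.164, -0.577, 0.231] pointing down, gripper open.
Joint ranges: [-2.99, 2.99], [-0.84, 1.86], [-1.1, 1.16], [-1.84, 2.11], [-1.51, 1.56], [-3.14, 3.14]. Speed limits (rad/s): [2.22, 2.22, 2.57, 3.14, 3.14, 3.14].

### API

Orientations are given as a 3x3 rotation matrix whose columns are the frame's x, y, z axes.
In Python, from workcell import status, camera, order, manip gives the robot as it stands. The module is installed in compiled form; this text tells all that it offers.
- The arm moves only by the shell command python3 -m pendant 'ROWS'. ROWS is JSON, a list of rows, each a list of 5 numbers: the shift along the tool's x, y, z in cm, then the turn about the tool's y in degrees, then the closure in counts, from 0 (fully open) to 255 (shut). In form: [[x, y, z, spin, gripper], ...]. A call has 1 to 10 rows; each row shifts and turns the commanded pose from where the row before left it, along the tool's axes as they then stand; what a row does not reach is not made up. A row lasts 1/8 s, in which the tool goes at most 62.5 mm and 10.7 degrees, less where a joint would pass 70% of its speed; a pose out of reach is approached as far as the arm can. A call with a gripper value outside its range is refused whole. The fingers move at their own pace and stop on an object; the grip force is fixed at half the most. Time passes only in rows, so rows that do not move let the fingers close. It gives the time, the measured TCP pose, the force and the opening at its end, in the units of the state.
- status.sense(): the state, without advancing time (a new reading comes with each control period).
- camera(name): name is "side" or "top"; returns a dict with "pixels" (400x640x3 uint8, blue, green, red), "fov_y" (degrees; the focal length in pixels is half the picture's height over the tangent of half this angle, whatever the lens; pixels are square), "cx", "cy" (the principal point, pixels), "k1" (the pictures are not rectified: a ray, as slopes to the right and down, at radius r is drawn at 1 + k1 r^2 times it, then the intrinsics apply), "pose" (4x4, takes a point from camera to world coordinates). Camera axes: x right, y down, z forward; pixel columns grow to the right and rows downward; lengths in m; the calibration is good to about 2 mm. A picture is of the moment at which its call begins. There is no depth.
- order.job_done(): hands the job in, once; it reports no verdict.
The state is a dict: "time_s": time; "joint_positions": joint angles; "qvel": joint speeds; "effort": joint torques, N m; "tcp_pos": TCP position; "tcp_rot": TCP orientation; "wrist_force": force on the tool from outside, world axes, zero at the start; "wrist_torque": the same for the moment, N m; "opening": finger opening in m.
Only numpy, scipy, OpenCV 4.12 (cv2) and the standard library are available. Lean on these libraries where they do the work, as an engineer would, in place of code of your own. Each camera call takes 0.05 s, during which the arm holds its last target.

### The job

Build the round lamp module on the black assembly plate, every layer lying flat and centred on the plate's rings to within about 4 mm: the dark finned heat sink at the bottom, then the LED board with its LEDs facing up, then the cream cover disc on top, each set down and not dropped. The board lies LEDs-down in the open leaf of the turnover fixture: turn it over by swinging the leaf fully shut onto the nest by its red bar, then swing the leaf back open to take the board out. Do not push the other things on the bench about.

Things in the scene. Friction and masses are not known exactly. Their poses are not given: they have to be found in the camera images.
- plate: Fixed round black rubber assembly plate, 100 mm diameter, 10 mm thick, with a yellow outer ring and a white 56 mm ring painted round its centre. Origin: centre of its underside, on the bench.
- plate_top (a point): Centre of the plate's top face, 10 mm above the bench: the stack is centred on this point.
- heatsink: Loose dark metal heat sink, a disc 52 mm in diameter and 22 mm high with level fins round it, about 0.11 kg, standing on the bench. Origin: centre of its underside.
- board: Loose round LED board, 54 mm in diameter, 10 mm thick, about 0.07 kg: copper-coloured core, white face with nine yellow LEDs. Origin: centre of the copper back; its z axis points out of the LED face (down at the start, when the origin is therefore on top; it must point up at the end).
- cover: Loose cream-white cover disc, 56 mm in diameter, 14 mm thick, about 0.035 kg, lying on the bench; keep it this way up. Origin: centre of its underside.
- fixture: Fixed turnover fixture on a blue base plate 104 mm (its x) by 155 mm (its y, from -90 to +65 mm), 10 mm thick. Origin: on the bench, straight under the hinge axis, at its middle. The hinge axis runs along its x axis, 37 mm above the bench, between two lugs at x = -46 and +46 mm. The open leaf lies towards its +y, the receiving nest towards its -y.
- hinge (a point): Middle of the hinge axis, 37 mm above the bench.
- nest (a point): Centre of the nest's support face (36 mm round pedestal), 42 mm from the hinge towards the fixture's -y, 30 mm above the bench, where the turned board comes to rest. Four tapered steel posts, 12 mm higher and up to 9 mm thick, stand diagonally 34.5 mm from the centre (3 mm play); fingers fit on the fixture's +x and -x sides, 39 mm between posts, only the base plate below.
- leaf (a joint): Angle of the grey leaf: 0 = open and flat (start), pi (3.14) = shut, flat above the nest. It swings up and over about the hinge, 1 to 2 N at the bar; let go, it falls slowly to the side it leans. Its round pocket (centre 42 mm from the hinge, stops 6 mm high, floor 30 mm above the bench) holds the board at first; past upright the board topples out into the nest, turned over.
- leaf_bar (a point): Middle of the leaf's red round grip bar: 10 mm thick, 69 mm clear between the side arms, parallel to the hinge axis and 125 mm from it, 37 mm above the bench when open or shut, nothing beneath. It turns between finger pads: pinch it from above and lead it along the arc, fingers always pointing down. 44 mm free between bar and pocket stops.
- jar: Bystander: loose small green glass jar with white lid, 40 mm diameter, 48 mm high. Origin: centre of its underside.
- cap: Bystander: loose flat black lens cap, 44 mm diameter, 14 mm high. Origin: centre of its underside.
- tin: Bystander: loose small brass tin, 44 mm diameter, 35 mm high. Origin: centre of its underside.
- shield: Bystander: loose flat steel shielding box, 45 (x) by 34 (y) by 10 mm. Origin: centre of its underside.
- battery: Bystander: loose flat white battery block, 40 (x) by 28 (y) by 12 mm. Origin: centre of its underside.
- driver: Bystander: loose screwdriver with a blue handle, 150 mm long along its x, lying on the bench. Origin: near its middle.
- brush: Bystander: loose wooden-handled brush, 150 mm long along its x, lying on the bench. Origin: near its middle.
- tray: Bystander: loose grey parts tray, 90 (x) by 130 (y) by 22 mm. Origin: centre of its underside.
There are look-alikes about, which are no part of the job. There is more than one size of the heatsink; the job needs the smallest.

How it is judged:
On the way, in this order (a step that is already met when the one before it is completed fails the run):
1. the leaf is shut on the nest (above 2.95 rad) and the board has turned over (value of joint leaf above 2.95 rad and horizontal distance between board and nest below 0.012 m and angle between board's own z axis and vertical below 0.3 rad), for 0.1 s.
2. the board lies LEDs up on the heat sink on the plate, without the cover (horizontal distance between each of heatsink, board and plate_top below 0.005 m and height (world z) of heatsink between 0.007 and 0.0125 m and angle between each of heatsink, board's own z axis and vertical below 0.08 rad and height (world z) of board between 0.029 and 0.0345 m), for 0.1 s.
At the end, for the whole second after the job is handed in: Heat sink on the plate, board on the heat sink with its LED face up, cover on the board: each within 5 mm of the plate's centre (horizontally), within 3 mm of its proper height, tilted less than 0.08 rad, at rest and released (all of step 2 and horizontal distance between cover and plate_top below 0.005 m and height (world z) of cover between 0.039 and 0.0445 m and angle between cover's own z axis and vertical below 0.08 rad and linear speed of each of heatsink, board, cover below 0.01 m/s); the robot touches nothing.
It fails at once if a bystander is moved more than 25 mm (distance of any of jar, cap, tin, shield, battery, driver, brush, tray from where it was at the start of the episode above 0.025 m).
It fails at once if a layer is dropped onto the plate or the stack (let go and falling faster than 0.55 m/s, about 15 mm of fall) ((horizontal distance between heatsink and plate_top below 0.06 m and contact force between the fingers and heatsink below 0.02 N and linear speed of heatsink above 0.55 m/s) or (horizontal distance between board and plate_top below 0.06 m and contact force between the fingers and board below 0.02 N and linear speed of board above 0.55 m/s) or (horizontal distance between cover and plate_top below 0.06 m and contact force between the fingers and cover below 0.02 N and linear speed of cover above 0.55 m/s)).
It also fails if it takes over 72 s, if anything falls off the work surface, if the arm or the gripper's body presses on something with over 40 N, if the wrist force passes 120 N, or if a joint passes its speed limit or range.

## Working session

There is one attempt and no reset: what is moved stays moved. The work goes in short steps, Python scripts to look and compute and a shell command to move; the robot and the scene stay as the last step left them, time stands still between calls to the robot, and variables do not carry over. Pictures are saved under pics/ and viewed, and the job is handed in when it is done.

```bash
mkdir -p pics; cat > h.py <<'E'
import numpy as np, cv2
from workcell import status, camera, order, manip
def snap(name,fn):
    c=camera(name); 
    cv2.imwrite(fn,c["pixels"]); return c
def ray(c,u,v):
    f=200/np.tan(np.radians(c["fov_y"])/2)
    x=(u-c["cx"])/f; y=(v-c["cy"])/f
    K=np.array([[f,0,c["cx"]],[0,f,c["cy"]],[0,0,1.]])
    p=cv2.undistortPoints(np.array([[[u,v]]],float),K,np.array([c["k1"],0,0,0.]))[0,0]
    T=np.array(c["pose"]); return T[:3,3], T[:3,:3]@np.array([p[0],p[1],1])
def onz(c,u,v,z):
    o,d=ray(c,u,v); return o+d*(z-o[2])/d[2]
def proj(c,P):
    f=200/np.tan(np.radians(c["fov_y"])/2); T=np.array(c["pose"])
    q=T[:3,:3].T@(np.array(P)-T[:3,3]); x,y=q[:2]/q[2]; s=1+c["k1"]*(x*x+y*y)
    return np.array([f*x*s+c["cx"],f*y*s+c["cy"]])
E
python3 - <<'E'
from h import *
for n in("top","side"):
    c=snap(n,f"pics/{n}0.png"); print(n,{k:v for k,v in c.items() if k!="pixels"})
print(status.sense(), manip.hold_point_z)
E
```

```text
top {'fov_y': 42.4067952255176, 'cx': 314.9869257172864, 'cy': 197.36770812220647, 'k1': -0.025198436404759068, 'pose': array([[ 1.23161450e-03, -9.88326678e-01,  1.52344543e-01,
         3.48527385e-01],
       [-9.99910587e-01,  8.11409342e-04,  1.33476515e-02,
        -2.10746854e-02],
       [-1.33154539e-02, -1.52347361e-01, -9.88237310e-01,
         1.46889526e+00],
       [ 0.00000000e+00,  0.00000000e+00,  0.00000000e+00,
         1.00000000e+00]])}
side {'fov_y': 56.68281578441943, 'cx': 321.69615527472166, 'cy': 190.6515419019196, 'k1': -0.0767964428830555, 'pose': array([[ 0.99524167, -0.04702309,  0.08533964,  0.4756572 ],
       [-0.09738306, -0.50925179,  0.85509014, -0.72461646],
       [ 0.00325038, -0.85933198, -0.51140785,  0.4936753 ],
       [ 0.        ,  0.        ,  0.        ,  1.        ]])}
{'time_s': 0.1, 'joint_positions': array([-1.51170234e+00,  1.04655723e-01,  9.65533886e-02,  1.56387185e+00,
       -1.00982327e-05,  1.35310331e+00]), 'qvel': array([-7.03981608e-05, -8.72007923e-04,  2.30628743e-03, -2.28161203e-03,
        2.50671942e-04, -1.61077280e-03]), 'effort': array([ 6.81716250e-03, -5.58211148e+01,  5.04717886e+01,  1.32927528e-02,
       -2.87765142e-04, -9.17218813e-06]), 'tcp_pos': array([ 0.16395273, -0.57686832,  0.23059412]), 'tcp_rot': array([[ 2.73266322e-01, -7.96444558e-05,  9.61938413e-01],
       [-9.61937726e-01,  1.17520612e-03,  2.73266225e-01],
       [-1.15224005e-03, -9.99999306e-01,  2.44531247e-04]]), 'wrist_force': array([ 0.10539855, -0.16902893,  0.05990061]), 'wrist_torque': array([-0.05356647,  0.01704853, -0.02718804]), 'opening': 0.08556333943302717} -0.0187
```

View pics/top0.png

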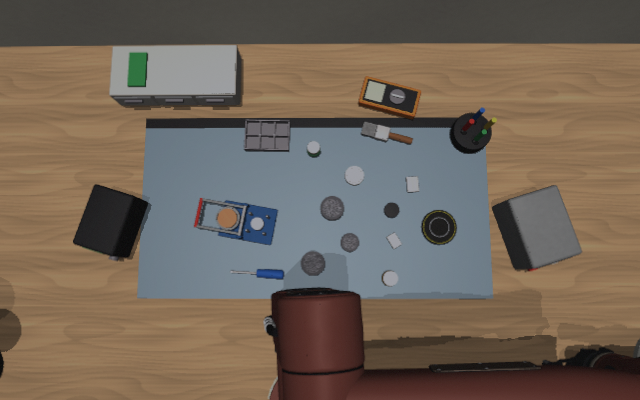

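View pics/side0.png

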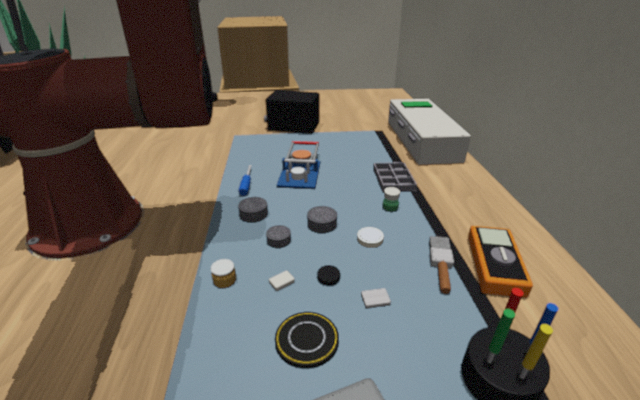

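```bash
python3 - <<'E'
from h import *
i=cv2.imread("pics/top0.png")
a=cv2.resize(i[150:310,180:300],None,fx=5,fy=5,interpolation=cv2.INTER_CUBIC)[0:600]
b=cv2.resize(i[150:300,290:480],None,fx=4,fy=4,interpolation=cv2.INTER_CUBIC)
cv2.imwrite("pics/ta.png",a);cv2.imwrite("pics/tb.png",b)
s=cv2.imread("pics/side0.png")
cv2.imwrite("pics/sa.png",cv2.resize(s[120:260,220:420],None,fx=4,fy=4,interpolation=cv2.INTER_CUBIC))
c=camera("top")
for n,u,v,z in [("plate",439,227,.01),("hsS",350,242,.022),("hsA",332,208,.025),("hsB",312,263,.025),("cover",354,175,.014),("tin",390,278,.035),("nest",258,224,.03),("board",228,218,.04),("bar",199,213,.037)]: print(n,onz(c,u,v,z).round(4))
E
```

```text
plate [ 0.4882 -0.3529  0.01  ]
hsS [ 0.445  -0.0998  0.022 ]
hsA [ 0.5407 -0.0497  0.025 ]
hsB [0.3865 0.0065 0.025 ]
cover [ 0.6377 -0.1134  0.014 ]
tin [ 0.3454 -0.208   0.035 ]
nest [0.4948 0.1583 0.03  ]
board [0.5106 0.2414 0.04  ]
bar [0.5251 0.3241 0.037 ]
```

View pics/ta.png

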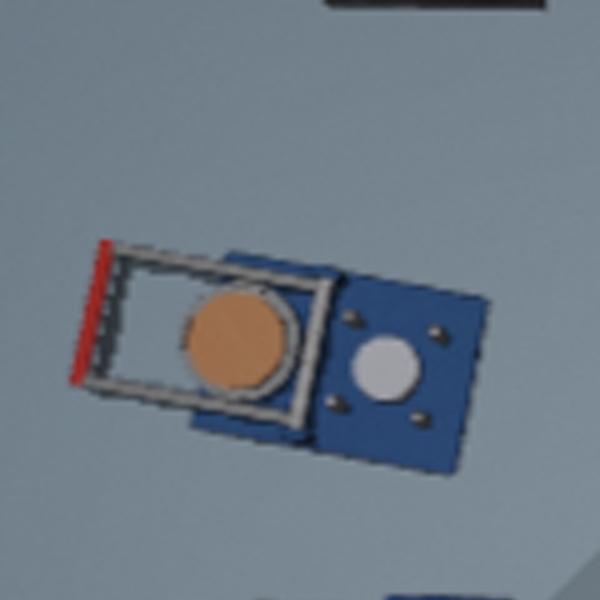

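View pics/tb.png

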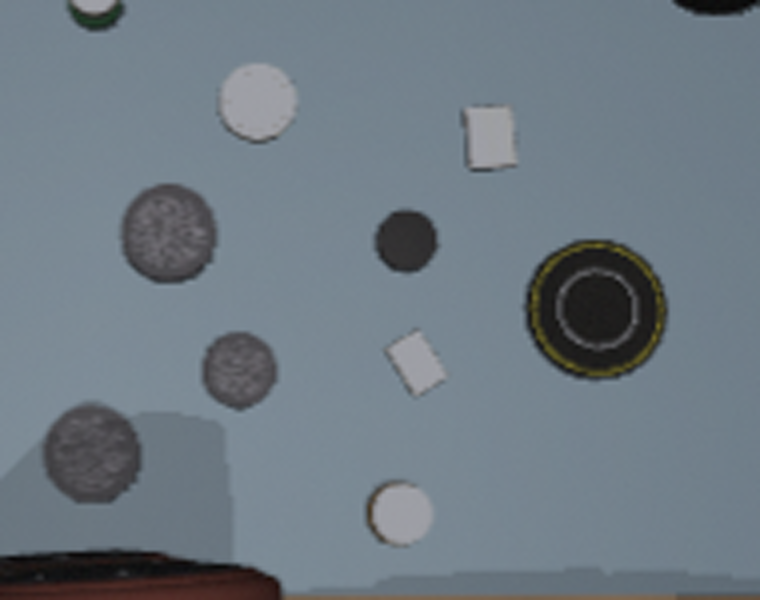

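View pics/sa.png

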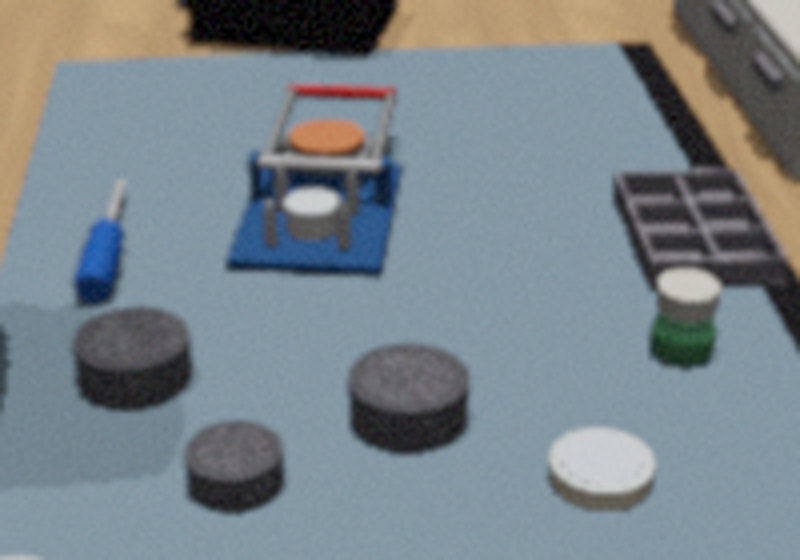

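```bash
cat > seg.py <<'E'
from h import *
def cent(img,seed,lo=28,r=45,dbg=None):
    # silhouette of the blob around seed against local mat colour
    u,v=seed; x0,y0=max(u-r,0),max(v-r,0)
    p=cv2.cvtColor(cv2.GaussianBlur(img,(3,3),0),cv2.COLOR_BGR2LAB)[y0:v+r,x0:u+r].astype(float)
    bg=np.median(p.reshape(-1,3),0)
    m=(np.linalg.norm(p-bg,axis=2)>lo).astype(np.uint8)
    n,l,s,c=cv2.connectedComponentsWithStats(m)
    k=l[v-y0,u-x0]
    if k==0: return None
    cs,_=cv2.findContours((l==k).astype(np.uint8),cv2.RETR_EXTERNAL,cv2.CHAIN_APPROX_NONE)
    h=cv2.convexHull(max(cs,key=len)); M=cv2.moments(h)
    return np.array([M['m10']/M['m00']+x0,M['m01']/M['m00']+y0]), s[k,2:5]
def tri(c1,p1,c2,p2):
    o1,d1=ray(c1,*p1);o2,d2=ray(c2,*p2)
    A=np.c_[d1,-d2]; t=np.linalg.lstsq(A,o2-o1,rcond=None)[0]
    a=o1+d1*t[0]; b=o2+d2*t[1]; return (a+b)/2,(a-b)
E
python3 - <<'E'
from seg import *
t=camera("top");s=camera("side")
for n,a,b,z in [("plate",(439,227),(307,338),.005),("hsS",(350,242),(278,237),.011),("hsA",(332,208),(322,219),.011),("hsB",(312,263),(253,209),.011),("cover",(354,175),(370,237),.007),("cap",(391,210),(328,275),.007)]:
    p=cent(t["pixels"],a);q=cent(s["pixels"],b)
    print(n,p,q)
    if p and q: print("  ",onz(t,*p[0],z).round(4),onz(s,*q[0],z).round(4),[x.round(4) for x in tri(t,p[0],s,q[0])])
E
```

```text
plate (array([438.51395231, 227.02384576]), array([  36,   35, 1023], dtype=int32)) (array([306.37439412, 339.95815923]), array([  66,   59, 2944], dtype=int32))
   [ 0.4886 -0.3527  0.005 ] [ 0.4895 -0.3554  0.005 ] [array([ 0.4892, -0.3533,  0.0022]), array([-0.0008, -0.0001, -0.0001])]
hsS (array([349.11626469, 242.14223871]), array([ 19,  20, 289], dtype=int32)) (array([278.2516173 , 236.64930201]), array([ 26,  24, 514], dtype=int32))
   [ 0.4453 -0.0979  0.011 ] [ 0.4465 -0.0979  0.011 ] [array([ 0.4459, -0.0978,  0.0108]), array([-0.0011, -0.0001, -0.0001])]
hsA (array([331.66630513, 208.14642082]), array([ 24,  25, 489], dtype=int32)) (array([321.78483368, 219.60130263]), array([ 31,  28, 750], dtype=int32))
   [ 0.5421 -0.049   0.011 ] [ 0.544  -0.0444  0.011 ] [array([ 0.5426, -0.0489,  0.0141]), array([-0.0018,  0.    , -0.0002])]
hsB (array([312.71559633, 263.50267584]), array([ 24,  24, 463], dtype=int32)) (array([252.36262925, 209.88847858]), array([ 32,  27, 703], dtype=int32))
   [0.3854 0.0048 0.011 ] [0.3857 0.0096 0.011 ] [array([0.3858, 0.0048, 0.0141]), array([-0.001 , -0.0001, -0.    ])]
cover (array([353.78369906, 174.40125392]), array([ 15,  16, 165], dtype=int32)) (array([369.99088838, 237.0516325 ]), array([ 27,  21, 429], dtype=int32))
   [ 0.6409 -0.1133  0.007 ] [ 0.6403 -0.1123  0.007 ] [array([ 0.6404, -0.1132,  0.0077]), array([ 0.0006, -0.0001,  0.0001])]
cap (array([391.06733167, 209.89110557]), array([ 17,  17, 216], dtype=int32)) (array([328.11848341, 275.44865719]), array([ 25,  22, 448], dtype=int32))
   [ 0.5375 -0.2186  0.007 ] [ 0.5387 -0.2189  0.007 ] [array([ 0.5382, -0.2186,  0.0067]), array([-0.0012,  0.    , -0.0002])]
```

```bash
python3 - <<'E'
from seg import *
t=camera("top");s=camera("side")
def comp(img,m,seed=None):
    n,l,st,c=cv2.connectedComponentsWithStats(m.astype(np.uint8)); 
    k=1+np.argmax(st[1:,4]); ys,xs=np.nonzero(l==k); return c[k],st[k],np.c_[xs,ys]
for nm,c,roi in(("top",t,(185,190,290,260)),("side",s,(270,135,325,190))):
    x0,y0,x1,y1=roi; p=c["pixels"][y0:y1,x0:x1].astype(int); b,g,r=p[...,0],p[...,1],p[...,2]
    off=np.array([x0,y0])
    red=(r>g+70)&(r>b+70)&(abs(g-b)<25)
    cop=(r>b+40)&(g>b+12)
    blue=(b>r+50)&(b>g+15)
    for k,m,z in(("red",red,.037),("cop",cop,.0395),("blue",blue,.01)):
        q,st,xy=comp(p,m); q=q+off
        print(nm,k,q.round(2),st,onz(c,*q,z).round(4))
        if k=="red":
            rect=cv2.minAreaRect(xy.astype(np.float32)); print(rect)
            vx=cv2.fitLine(xy.astype(np.float32),cv2.DIST_L2,0,.01,.01).ravel(); L=st[2]/2
            pts=[onz(c,*(vx[2:]+off+e*15*vx[:2]),z) for e in(-1,1)]; d=pts[1]-pts[0]; print("bar dir deg",np.degrees(np.arctan2(d[1],d[0])))
    gray=p.max(2); nestroi=(gray>130)&((p.max(2)-p.min(2))<25)
    q,st,xy=comp(p,nestroi); print("white",q+off,st,onz(c,*(q+off),.03))
E
```

```text
top red [198.04 211.92] [ 9  8  8 29 72] [0.5282 0.3269 0.037 ]
((13.05294132232666, 22.011764526367188), (2.4947004318237305, 28.634822845458984), 12.528807640075684)
bar dir deg -10.069494750822274
top cop [226.74 217.73] [ 32  19  20  19 291] [0.5114 0.245  0.0395]
top blue [259.8  224.41] [ 58  15  34  40 807] [0.4957 0.1556 0.01  ]
white [256.52941176 223.24369748] [ 66  28  12  12 119] [0.49696327 0.16242795 0.03      ]
side red [305.85 142.43] [24  7 23  2 40] [0.5315 0.3331 0.037 ]
((35.0, 7.5), (1.0, 22.0), 90.0)
bar dir deg -7.216637742626785
side cop [301.13 153.99] [ 22  15  19   9 135] [0.5126 0.2453 0.0395]
side blue [298.5  179.55] [  7  30  41  23 442] [0.5    0.1478 0.01  ]
white [302.         152.37850467] [ 14   5  36  22 214] [0.51654   0.2765496 0.03     ]
```

```bash
python3 -m pendant '[[-3.8,1,4,0,40],[-3.8,1,4,0,40],[-3.8,1,4,0,40],[-3.8,1,4,0,40],[-3.8,1,4,0,40],[-3.8,1,4,0,40],[-3.8,1,4,0,40],[-3.8,1,4,0,40],[-3.8,1,4,0,40],[-3.8,1,4,0,40]]'
cat > d.py <<'E'
# d.py x y z yaw : remaining move in tool axes, cm and deg
import sys; from h import *
s=status.sense(); p=np.array(s["tcp_pos"]); R=np.array(s["tcp_rot"])
tx,ty,tz,yaw=map(float,sys.argv[1:5])
d=(R.T@(np.array([tx,ty,tz])-p))*100
cur=np.degrees(np.arctan2(R[1,0],R[0,0]))
print("t",s["time_s"],"tcp",p.round(4),"yaw",cur.round(2),"open",round(s["opening"],4),"F",np.array(s["wrist_force"]).round(1),"tilt",R[:,1].round(4))
print("move cm",d.round(2),"spin",round(-((yaw-cur+180)%360-180),2),"j1,j6 deg",np.degrees(np.array(s["joint_positions"])[[0,5]]).round(1))
E
python3 d.py .446 -.098 .1 -74.1
```

```text
time_s: 1.6
tcp_pos: [0.4457, -0.1007, 0.1313]
tcp_rot: [[0.273, 0.001, 0.962], [-0.962, -0.001, 0.273], [0.001, -1.0, 0.001]]
wrist_force: [0.3, -0.6, 0.6]
opening: 0.0721
t 1.6 tcp [ 0.4457 -0.1007  0.1313] yaw -74.14 open 0.0721 F [ 0.3 -0.6  0.6] tilt [ 1.e-03 -6.e-04 -1.e+00]
move cm [-0.26  3.13  0.1 ] spin -0.04 j1,j6 deg [-29.2 134.9]
```

```bash
python3 -m pendant '[[-0.26,3.5,0.1,0,60],[0,3.6,0,0,60],[0,0,0,0,60],[0,0,0,0,60]]'
python3 - <<'E'
from h import *
s=snap("side","pics/s1.png"); t=snap("top","pics/t1.png")
P=status.sense()["tcp_pos"]; print(P,status.sense()["opening"],proj(s,P),proj(t,P),proj(s,[.4459,-.0978,.022]),proj(t,[.4459,-.0978,.022]))
i=cv2.imread("pics/s1.png")[160:280,200:360]; j=cv2.imread("pics/t1.png")[190:310,270:430]
cv2.imwrite("pics/c1.png",np.hstack([cv2.resize(k,(400,300),interpolation=cv2.INTER_CUBIC) for k in(i,j)]))
E
```

```text
time_s: 2.1
tcp_pos: [0.4457, -0.1, 0.0617]
tcp_rot: [[0.273, 0.001, 0.962], [-0.962, -0.001, 0.273], [0.001, -1.0, 0.001]]
wrist_force: [-0.1, -0.7, 0.6]
opening: 0.0655
[ 0.44614064 -0.10039922  0.0621516 ] 0.06514808449425996 [276.61129423 217.40022805] [351.02295552 240.60089266] [277.66000452 232.45579242] [349.29558812 241.68219062]
```

View pics/c1.png

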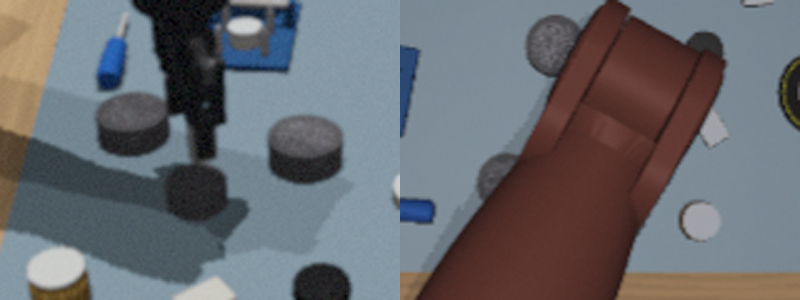

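```bash
python3 - <<'E'
from h import *
s=camera("side"); st=status.sense(); P=np.array(st["tcp_pos"]);R=np.array(st["tcp_rot"])
for w in(.033,.045): print(proj(s,P+R[:,0]*w+np.array([0,0,.006])))
i=s["pixels"][190:260,245:315]; cv2.imwrite("pics/c2.png",cv2.resize(i,None,fx=8,fy=8,interpolation=cv2.INTER_CUBIC))
E
python3 d.py .446 -.098 .003 -74.1
```

```text
[280.94314626 223.93735198]
[282.6721632 227.3465183]
t 2.25 tcp [ 0.4461 -0.1003  0.062 ] yaw -74.17 open 0.0653 F [0.1 0.3 0.3] tilt [ 0.0022 -0.0013 -1.    ]
move cm [-0.24  5.9   0.04] spin -0.07 j1,j6 deg [-29.1 135. ]
```

View pics/c2.png

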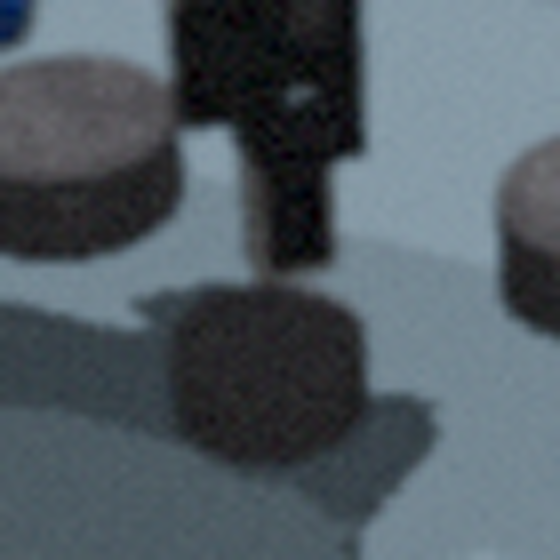

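```bash
python3 -m pendant '[[-0.24,3,0.04,0,60],[0,3,0,0,60],[0,0,0,0,60],[0,0,0,0,140],[0,0,0,0,140],[0,0,0,0,140],[0,0,0,0,140]]'; python3 d.py .446 -.098 .003 -74.1
```

```text
time_s: 3.12
tcp_pos: [0.4462, -0.098, 0.0023]
tcp_rot: [[0.273, 0.002, 0.962], [-0.962, -0.002, 0.273], [0.002, -1.0, 0.002]]
wrist_force: [-1.7, 0.0, 7.4]
opening: 0.0496
t 3.125 tcp [ 0.4462 -0.098   0.0023] yaw -74.15 open 0.0496 F [-1.7  0.   7.4] tilt [ 0.0025 -0.0016 -1.    ]
move cm [ 0.   -0.07 -0.02] spin -0.05 j1,j6 deg [-28.9 135.3]
```

```bash
python3 -m pendant '[[0,-2,0,0,140],[0,-3,0,0,140],[0,-3,0,0,140]]'; python3 - <<'E'
from seg import *
t=camera("top");s=camera("side")
for n,c,f,(x0,y0,x1,y1) in(("top",t,"pics/top0.png",(410,200,470,256)),("side",s,"pics/side0.png",(265,300,350,375))):
    p=cv2.imread(f)[y0:y1,x0:x1].astype(int); b,g,r=p[...,0],p[...,1],p[...,2]
    yel=((r>b+25)&(g>b+15)); wh=(p.min(2)>75)&((p.max(2)-p.min(2))<30)
    for k,m in(("yel",yel),("wh",wh)):
        m=m.astype(np.uint8)
        if k=="wh":
            yy,xx=np.nonzero(yel); mm=np.zeros_like(m); 
            e0=cv2.fitEllipse(np.c_[xx,yy].astype(np.float32)); cv2.ellipse(mm,(e0[0],(e0[1][0]*.8,e0[1][1]*.8),e0[2]),1,-1); m=m*mm
        yy,xx=np.nonzero(m); e=cv2.fitEllipse(np.c_[xx,yy].astype(np.float32))
        q=np.array(e[0])+[x0,y0]; print(n,k,len(xx),e[1],q.round(2),onz(c,*q,.01).round(4))
E
```

```text
time_s: 3.5
tcp_pos: [0.445, -0.0973, 0.0819]
tcp_rot: [[0.273, 0.001, 0.962], [-0.962, -0.0, 0.273], [0.001, -1.0, 0.001]]
wrist_force: [-0.3, -0.7, -2.4]
opening: 0.0502
top yel 149 (31.333669662475586, 32.335296630859375) [438.94 226.85] [ 0.4886 -0.3528  0.01  ]
top wh 43 (18.696996688842773, 19.470115661621094) [438.76 226.79] [ 0.4888 -0.3522  0.01  ]
side yel 544 (48.845558166503906, 58.653072357177734) [306.31 337.65] [ 0.4896 -0.3549  0.01  ]
side wh 309 (29.65166664123535, 35.558074951171875) [306.36 336.45] [ 0.4898 -0.3527  0.01  ]
```

```bash
python3 d.py .489 -.353 .05 -74.15
```

```text
t 3.6 tcp [ 0.4471 -0.0983  0.0843] yaw -74.14 open 0.0498 F [ 0.3 -0.1 -1.3] tilt [ 0.0054 -0.003  -1.    ]
move cm [25.63  3.53 -2.94] spin 0.01 j1,j6 deg [-28.9 135.3]
```

```bash
python3 -m pendant '[[5.1,0,-0.6,0,140],[5.1,0,-0.6,0,140],[5.1,0,-0.6,0,140],[5.1,0.5,-0.6,0,140],[5.1,1,-0.6,0,140],[0.13,2,0,0,140],[0,0,0,0,140],[0,0,0,0,140]]';  python3 d.py .489 -.353 .013 -74.15
```

```text
time_s: 4.6
tcp_pos: [0.4861, -0.3508, 0.0455]
tcp_rot: [[0.274, -0.0, 0.962], [-0.962, 0.0, 0.274], [-0.0, -1.0, -0.0]]
wrist_force: [0.3, 0.3, -0.8]
opening: 0.0498
t 4.6 tcp [ 0.4861 -0.3508  0.0455] yaw -74.09 open 0.0498 F [ 0.3  0.3 -0.8] tilt [-1.e-04  3.e-04 -1.e+00]
move cm [0.29 3.25 0.22] spin 0.06 j1,j6 deg [-48.3 115.8]
```

```bash
python3 -m pendant '[[0.29,1.2,0.22,0,140],[0,1.2,0,0,140],[0,0.6,0,0,140],[0,0,0,0,140]]';  python3 d.py .489 -.353 .0128 -74.15
```

```text
time_s: 5.1
tcp_pos: [0.4885, -0.3536, 0.0145]
tcp_rot: [[0.273, -0.001, 0.962], [-0.962, 0.001, 0.273], [-0.001, -1.0, -0.001]]
wrist_force: [0.2, -0.0, -1.2]
opening: 0.05
t 5.1 tcp [ 0.4885 -0.3536  0.0145] yaw -74.14 open 0.05 F [ 0.2 -0.  -1.2] tilt [-1.e-03  9.e-04 -1.e+00]
move cm [-0.04  0.17  0.06] spin 0.01 j1,j6 deg [-48.3 115.8]
```

```bash
python3 -m pendant '[[0,0.15,0.05,0,140],[0,0,0,0,140]]';  python3 d.py .489 -.353 .0128 -74.15; python3 - <<'E'
from h import *
s=snap("side","pics/s2.png"); 
cv2.imwrite("pics/c3.png",cv2.resize(s["pixels"][270:380,240:370],None,fx=5,fy=5,interpolation=cv2.INTER_CUBIC))
E
```

```text
time_s: 5.35
tcp_pos: [0.4896, -0.3541, 0.0141]
tcp_rot: [[0.273, 0.0, 0.962], [-0.962, -0.0, 0.273], [0.0, -1.0, 0.0]]
wrist_force: [0.1, -0.4, -0.4]
opening: 0.05
t 5.35 tcp [ 0.4896 -0.3541  0.0141] yaw -74.14 open 0.05 F [ 0.1 -0.4 -0.4] tilt [ 3.e-04 -4.e-04 -1.e+00]
move cm [-0.12  0.13 -0.03] spin 0.01 j1,j6 deg [-48.3 115.9]
```

View pics/c3.png

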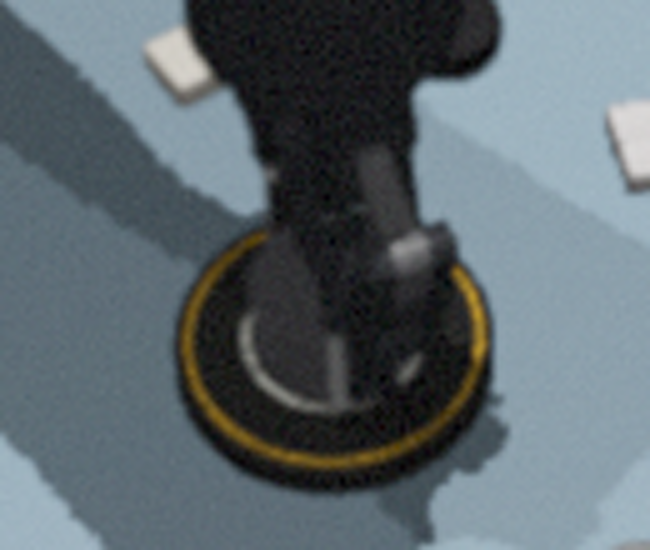

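```bash
python3 -m pendant '[[-0.05,0.1,0,0,140],[0,0,0,0,100],[0,0,0,0,60],[0,0,0,0,60],[0,0,0,0,50],[0,-2,0,0,50],[0,-4,0,0,50],[0,-5,0,0,60]]';  python3 d.py .528 .327 .12 79.6
```

```text
time_s: 6.4
tcp_pos: [0.489, -0.3531, 0.1247]
tcp_rot: [[0.273, -0.0, 0.962], [-0.962, 0.0, 0.273], [-0.0, -1.0, -0.0]]
wrist_force: [0.8, -0.3, 0.2]
opening: 0.0653
t 6.4 tcp [ 0.489  -0.3531  0.1247] yaw -74.14 open 0.0653 F [ 0.8 -0.3  0.2] tilt [-4.e-04  4.e-04 -1.e+00]
move cm [-64.36   0.49  22.34] spin -153.74 j1,j6 deg [-48.2 115.9]
```

```bash
python3 -m pendant '[[0,0,0,-10.5,60],[0,0,0,-10.5,60],[0,0,0,-10.5,60],[0,0,0,-10.5,60],[0,0,0,-10.5,60],[0,0,0,-10.5,60],[0,0,0,-10.5,60],[0,0,0,-10.5,90],[0,0,0,-10.5,110],[0,0,0,-10.5,110]]';  python3 d.py .528 .327 .12 79.6
python3 - <<'E'
from seg import *
t=snap("top","pics/t3.png");s=snap("side","pics/s3.png")
p=cent(s["pixels"],(306,325))
cv2.imwrite("pics/c4.png",np.hstack([cv2.resize(t["pixels"][190:270,390:490],(400,320),interpolation=cv2.INTER_CUBIC),cv2.resize(s["pixels"][290:380,250:362],(400,320),interpolation=cv2.INTER_CUBIC)]))
E
```

```text
time_s: 7.65
tcp_pos: [0.4896, -0.3538, 0.1246]
tcp_rot: [[0.855, 0.001, -0.518], [0.518, -0.001, 0.855], [0.0, -1.0, -0.002]]
wrist_force: [-0.1, -0.0, 0.2]
opening: 0.0489
t 7.65 tcp [ 0.4896 -0.3538  0.1246] yaw 31.21 open 0.0489 F [-0.1 -0.   0.2] tilt [ 0.001  -0.0012 -1.    ]
move cm [38.56  0.38 56.24] spin -48.39 j1,j6 deg [-48.2  10.6]
```

View pics/c4.png

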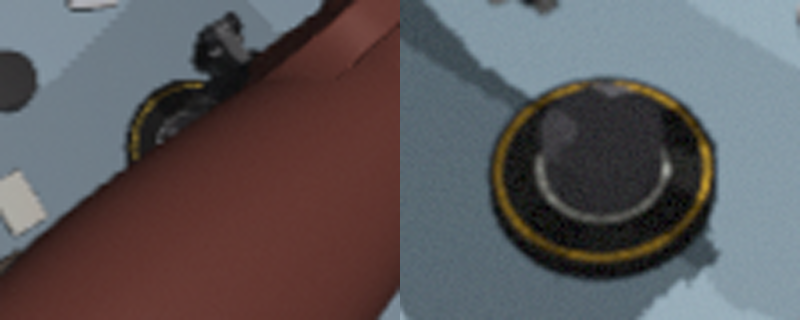

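```bash
python3 -m pendant '[[0,0,0,-9.7,110],[0,0,0,-9.7,110],[0,0,0,-9.7,110],[0,0,0,-9.7,110],[0,0,0,-9.6,110],[5,0,0.8,0,110],[6,0,0.8,0,110],[6,0,0.8,0,110],[6,0,0.8,0,110],[6,0,0.8,0,110]]';  python3 d.py .528 .327 .12 79.6
```

```text
time_s: 9.0
tcp_pos: [0.5042, -0.0594, 0.124]
tcp_rot: [[0.192, 0.002, -0.981], [0.981, -0.001, 0.192], [-0.0, -1.0, -0.002]]
wrist_force: [0.9, 0.2, -0.0]
opening: 0.0485
t 9.0 tcp [ 0.5042 -0.0594  0.124 ] yaw 78.95 open 0.0485 F [ 0.9  0.2 -0. ] tilt [ 1.6e-03 -7.0e-04 -1.0e+00]
move cm [38.38  0.38  5.07] spin -0.65 j1,j6 deg [-21.5 -10.5]
```

```bash
python3 -m pendant '[[6,0,0.75,0,120],[6,0,0.75,-0.6,120],[6,0,0.8,0,120],[6,0,0.8,0,120],[6,0,0.8,0,120],[5,0,0.8,0,120],[3,0,0,0,120],[0,0,0,0,120]]';  python3 d.py .528 .327 .03 79.6
```

```text
time_s: 10.0
tcp_pos: [0.5259, 0.3231, 0.1235]
tcp_rot: [[0.178, 0.001, -0.984], [0.984, 0.0, 0.178], [0.0, -1.0, -0.001]]
wrist_force: [-0.2, -1.4, -0.0]
opening: 0.0452
t 10.0 tcp [0.5259 0.3231 0.1235] yaw 79.77 open 0.0452 F [-0.2 -1.4 -0. ] tilt [ 7.e-04  3.e-04 -1.e+00]
move cm [ 0.42  9.35 -0.13] spin 0.17 j1,j6 deg [19.4 29.7]
```

```bash
python3 -m pendant '[[0.42,3,-0.13,0,120],[0,3,0,0,120],[0,0,0,0,120]]';  python3 d.py .528 .327 .018 79.6
python3 - <<'E'
from seg import *
t=snap("top","pics/t4.png");s=snap("side","pics/s4.png")
cv2.imwrite("pics/c5.png",np.hstack([cv2.resize(t["pixels"][170:250,170:270],(400,320),interpolation=cv2.INTER_CUBIC),cv2.resize(s["pixels"][110:190,260:360],(400,320),interpolation=cv2.INTER_CUBIC)]))
E
```

```text
time_s: 10.38
tcp_pos: [0.5264, 0.3236, 0.0609]
tcp_rot: [[0.179, -0.004, -0.984], [0.984, -0.002, 0.179], [-0.002, -1.0, 0.004]]
wrist_force: [-0.0, 1.2, -0.3]
opening: 0.0454
t 10.375 tcp [0.5264 0.3236 0.0609] yaw 79.67 open 0.0454 F [-0.   1.2 -0.3] tilt [-0.004  -0.0017 -1.    ]
move cm [ 0.37  4.29 -0.11] spin 0.07 j1,j6 deg [19.5 29.8]
```

View pics/c5.png

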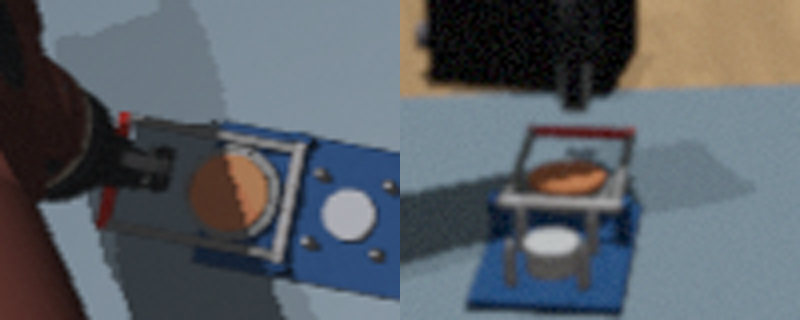

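```bash
python3 -m pendant '[[0.3,2.2,-0.1,0,120],[0,2.1,0,0,120],[0,0,0,0,120],[0,0,0,0,120]]';  python3 d.py .528 .327 .018 79.6
python3 - <<'E'
from seg import *
t=snap("top","pics/t5.png");s=snap("side","pics/s5.png")
cv2.imwrite("pics/c6.png",np.hstack([cv2.resize(t["pixels"][170:250,170:270],(400,320),interpolation=cv2.INTER_CUBIC),cv2.resize(s["pixels"][110:190,260:360],(400,320),interpolation=cv2.INTER_CUBIC)]))
E
```

```text
time_s: 10.98
tcp_pos: [0.5299, 0.3278, 0.0206]
tcp_rot: [[0.176, 0.001, -0.984], [0.984, 0.0, 0.176], [0.0, -1.0, -0.001]]
wrist_force: [0.6, 0.7, 1.2]
opening: 0.0452
t 10.975 tcp [0.5299 0.3278 0.0206] yaw 79.84 open 0.0452 F [0.6 0.7 1.2] tilt [ 7.e-04  1.e-04 -1.e+00]
move cm [-0.12  0.26  0.17] spin 0.24 j1,j6 deg [19.7 29.9]
```

View pics/c6.png

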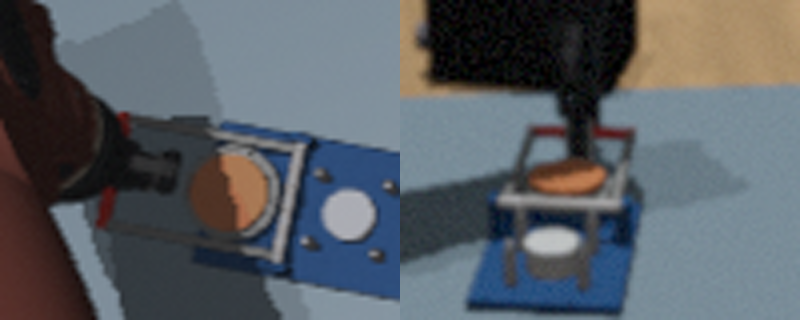

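```bash
python3 -m pendant '[[0,0.1,0,0,180],[0,0,0,0,240],[0,0,0,0,240],[0,0,0,0,240]]';  python3 d.py .528 .327 .018 79.6
```

```text
time_s: 11.58
tcp_pos: [0.5292, 0.3249, 0.0191]
tcp_rot: [[0.178, -0.001, -0.984], [0.984, -0.006, 0.178], [-0.006, -1.0, -0.0]]
wrist_force: [-4.5, -16.0, 8.7]
opening: 0.0078
t 11.575 tcp [0.5292 0.3249 0.0191] yaw 79.76 open 0.0078 F [ -4.5 -16.    8.7] tilt [-0.0011 -0.006  -1.    ]
move cm [0.18 0.11 0.15] spin 0.16 j1,j6 deg [19.7 29.9]
```

```bash
python3 -m pendant '[[-0.25,0.05,0,0,240],[0,0,0,0,240]]';  python3 d.py .528 .327 .018 79.6
```

```text
time_s: 11.82
tcp_pos: [0.5292, 0.3248, 0.0191]
tcp_rot: [[0.177, 0.0, -0.984], [0.984, -0.001, 0.177], [-0.001, -1.0, -0.0]]
wrist_force: [-3.1, -3.8, 7.9]
opening: 0.0078
t 11.825 tcp [0.5292 0.3248 0.0191] yaw 79.83 open 0.0078 F [-3.1 -3.8  7.9] tilt [ 3.e-04 -1.e-03 -1.e+00]
move cm [0.19 0.11 0.16] spin 0.23 j1,j6 deg [19.5 29.7]
```

```bash
python3 -m pendant '[[-0.15,-1.96,0,0,240],[-0.46,-1.91,0,0,240],[-0.75,-1.81,0,0,240],[-1.02,-1.67,0,0,240],[-1.27,-1.49,0,0,240]]';  python3 d.py .528 .327 .018 79.6
```

```text
time_s: 12.45
tcp_pos: [0.5229, 0.2905, 0.1091]
tcp_rot: [[0.175, 0.002, -0.985], [0.985, 0.004, 0.175], [0.004, -1.0, -0.001]]
wrist_force: [0.9, 6.6, 1.1]
opening: 0.0077
t 12.45 tcp [0.5229 0.2905 0.1091] yaw 79.92 open 0.0077 F [0.9 6.6 1.1] tilt [ 0.0018  0.0036 -1.    ]
move cm [3.65 9.12 0.15] spin 0.32 j1,j6 deg [16.5 26.5]
```

```bash
python3 -m pendant '[[-1.49,-1.27,0,0,240],[-1.67,-1.02,0,0,240],[-1.81,-0.75,0,0,240],[-1.91,-0.46,0,0,240],[-1.96,-0.15,0,0,240],[-1.96,0.15,0,0,240]]';  python3 d.py .528 .327 .018 79.6
```

```text
time_s: 13.2
tcp_pos: [0.5033, 0.1832, 0.1446]
tcp_rot: [[0.175, 0.002, -0.985], [0.985, 0.002, 0.175], [0.002, -1.0, -0.001]]
wrist_force: [-1.9, 4.8, 7.5]
opening: 0.0077
t 13.2 tcp [0.5033 0.1832 0.1446] yaw 79.91 open 0.0077 F [-1.9  4.8  7.5] tilt [ 0.0018  0.0019 -1.    ]
move cm [14.56 12.7   0.11] spin 0.31 j1,j6 deg [ 5.9 16. ]
```

```bash
python3 -m pendant '[[-1.91,0.46,0,0,240],[-1.81,0.75,0,0,240],[-1.67,1.02,0,0,240],[-1.49,1.27,0,0,240],[-1.27,1.49,0,0,240],[-1.02,1.67,0,0,240]]';  python3 d.py .528 .327 .018 79.6
python3 - <<'E'
from seg import *
s=snap("side","pics/s6.png")
cv2.imwrite("pics/c7.png",cv2.resize(s["pixels"][90:200,250:370],None,fx=5,fy=5,interpolation=cv2.INTER_CUBIC))
E
```

```text
time_s: 13.95
tcp_pos: [0.4866, 0.0923, 0.0745]
tcp_rot: [[0.176, -0.001, -0.984], [0.984, 0.0, 0.176], [0.0, -1.0, 0.001]]
wrist_force: [-2.8, 6.0, 1.7]
opening: 0.0079
t 13.95 tcp [0.4866 0.0923 0.0745] yaw 79.85 open 0.0079 F [-2.8  6.   1.7] tilt [-1.1e-03  3.0e-04 -1.0e+00]
move cm [23.83  5.65  0.05] spin 0.25 j1,j6 deg [-4.4  5.7]
```

View pics/c7.png

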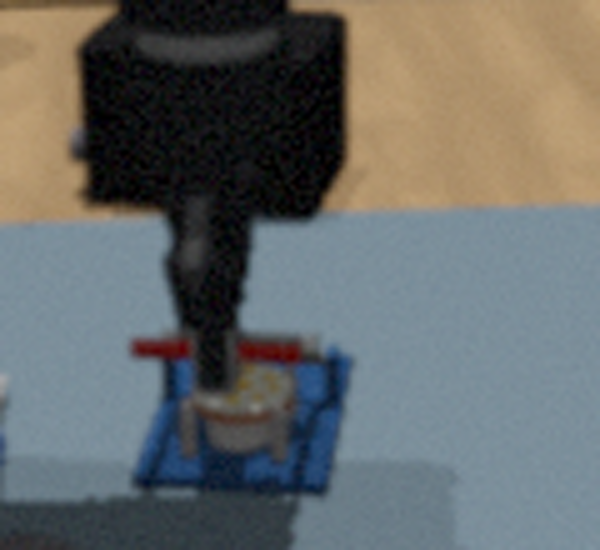

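```bash
python3 -m pendant '[[-0.75,1.81,0,0,240],[-0.46,1.91,0,0,240],[-0.15,1.96,0,0,240],[0,0,0,0,240],[0,0,0,0,240],[0,0,0,0,240]]';  python3 d.py .528 .327 .018 79.6
```

```text
time_s: 14.75
tcp_pos: [0.4842, 0.079, 0.0187]
tcp_rot: [[0.176, -0.002, -0.984], [0.984, -0.002, 0.176], [-0.002, -1.0, 0.002]]
wrist_force: [-5.8, -4.3, -0.3]
opening: 0.0077
t 14.75 tcp [0.4842 0.079  0.0187] yaw 79.85 open 0.0077 F [-5.8 -4.3 -0.3] tilt [-0.002  -0.0016 -1.    ]
move cm [2.519e+01 2.000e-02 6.000e-02] spin 0.25 j1,j6 deg [-6.   4.2]
```

```bash
python3 -m pendant '[[0.15,-1.96,0,0,240],[0.46,-1.91,0,0,240],[0.75,-1.81,0,0,240],[1.02,-1.67,0,0,240],[1.27,-1.49,0,0,240],[1.49,-1.27,0,0,240],[1.67,-1.02,0,0,240],[1.81,-0.75,0,0,240],[1.91,-0.46,0,0,240],[1.96,-0.15,0,0,240]]';  python3 d.py .528 .327 .018 79.6
```

```text
time_s: 16.0
tcp_pos: [0.5076, 0.2033, 0.1457]
tcp_rot: [[0.176, 0.002, -0.984], [0.984, -0.001, 0.176], [-0.0, -1.0, -0.002]]
wrist_force: [-3.1, -2.9, -3.3]
opening: 0.0077
t 16.0 tcp [0.5076 0.2033 0.1457] yaw 79.87 open 0.0077 F [-3.1 -2.9 -3.3] tilt [ 2.2e-03 -7.0e-04 -1.0e+00]
move cm [12.54 12.76  0.2 ] spin 0.27 j1,j6 deg [ 8.1 18.3]
```

```bash
python3 -m pendant '[[1.96,0.15,0,0,240],[1.91,0.46,0,0,240],[1.81,0.75,0,0,240],[1.67,1.02,0,0,240],[1.49,1.27,0,0,240],[1.27,1.49,0,0,240],[1.02,1.67,0,0,240],[0.75,1.81,0,0,240],[0.46,1.91,0,0,240],[0.15,1.96,0,0,240]]';  python3 d.py .528 .327 .018 79.6
```

```text
time_s: 17.25
tcp_pos: [0.5305, 0.3249, 0.0189]
tcp_rot: [[0.177, 0.003, -0.984], [0.984, -0.002, 0.177], [-0.002, -1.0, -0.003]]
wrist_force: [-26.7, -36.8, 95.2]
opening: 0.0076
t 17.25 tcp [0.5305 0.3249 0.0189] yaw 79.81 open 0.0076 F [-26.7 -36.8  95.2] tilt [ 0.0027 -0.0024 -1.    ]
move cm [0.17 0.09 0.28] spin 0.21 j1,j6 deg [19.5 29.7]
```

```bash
python3 -m pendant '[[-0.1,-0.1,0,0,240],[0,0,0,0,240]]';  python3 d.py .528 .327 .018 79.6
```

```text
time_s: 17.5
tcp_pos: [0.5302, 0.3246, 0.0193]
tcp_rot: [[0.177, 0.002, -0.984], [0.984, -0.0, 0.177], [0.0, -1.0, -0.002]]
wrist_force: [6.5, -2.8, 0.1]
opening: 0.0076
t 17.5 tcp [0.5302 0.3246 0.0193] yaw 79.81 open 0.0076 F [ 6.5 -2.8  0.1] tilt [ 2.4e-03 -1.0e-04 -1.0e+00]
move cm [0.2  0.13 0.26] spin 0.21 j1,j6 deg [19.5 29.7]
```

```bash
python3 -m pendant '[[0,0,0,0,180],[0,0,0,0,120],[0,0,0,0,120],[0,0,0,0,120],[0,-2.5,0,0,120],[0,-4.5,0,0,120],[0,-5,0,0,120]]';  python3 d.py .4966 .1611 .13 -10.4
python3 - <<'E'
from seg import *
s=snap("side","pics/s7.png")
cv2.imwrite("pics/c8.png",cv2.resize(s["pixels"][90:200,250:370],None,fx=5,fy=5,interpolation=cv2.INTER_CUBIC))
E
```

```text
time_s: 18.38
tcp_pos: [0.5283, 0.3242, 0.1399]
tcp_rot: [[0.176, -0.001, -0.984], [0.984, -0.0, 0.176], [-0.001, -1.0, 0.001]]
wrist_force: [0.6, -0.2, 0.7]
opening: 0.045
t 18.375 tcp [0.5283 0.3242 0.1399] yaw 79.86 open 0.045 F [ 0.6 -0.2  0.7] tilt [-1.3e-03 -5.0e-04 -1.0e+00]
move cm [-16.61   1.01   0.24] spin 90.26 j1,j6 deg [19.5 29.6]
```

View pics/c8.png

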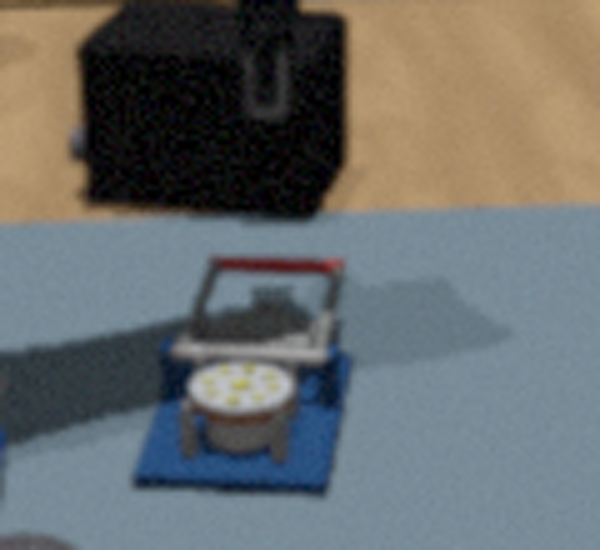

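```bash
python3 - <<'E'
from seg import *
t=snap("top","pics/t7.png");s=camera("side")
for n,c,(x0,y0,x1,y1) in(("top",t,(235,200,285,250)),("side",s,(283,160,313,174))):
    p=c["pixels"][y0:y1,x0:x1].astype(int)
    m=(p[...,2]>110)&(p[...,2]>p[...,0]-18)
    nn,l,st,ce=cv2.connectedComponentsWithStats(m.astype(np.uint8)); k=1+np.argmax(st[1:,4])
    cs,_=cv2.findContours((l==k).astype(np.uint8),0,1); h=cv2.convexHull(max(cs,key=len)); M=cv2.moments(h); q=np.array([M['m10']/M['m00']+x0,M['m01']/M['m00']+y0])
    print(n,st[k],q,onz(c,*q,.04).round(4))
cv2.imwrite("pics/c9.png",cv2.resize(t["pixels"][170:270,170:300],None,fx=5,fy=5,interpolation=cv2.INTER_CUBIC))
E
```

```text
top [ 12  14  19  18 275] [256.03550296 222.42406312] [0.4982 0.1626 0.04  ]
side [  3   0  27  13 227] [298.27665317 165.27597841] [0.5014 0.1733 0.04  ]
```

View pics/c9.png

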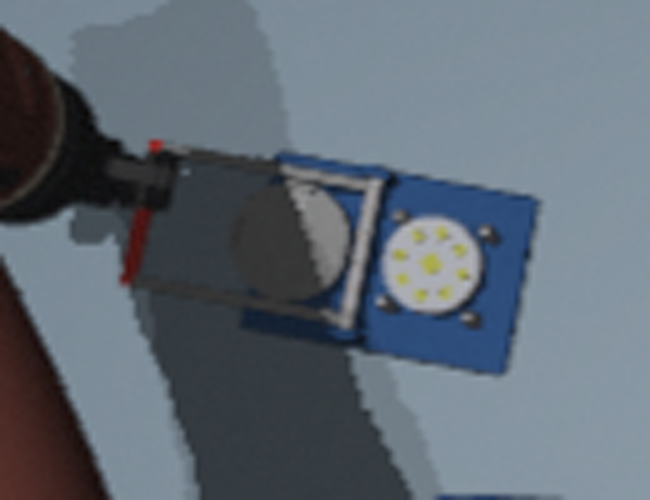

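```bash
python3 -m pendant '[[-5.5,0,0.1,0,100],[-5.6,0,0.1,0,60],[-5.4,0,0,0,60],[0,0,0,10.5,60],[0,0,0,10.5,60],[0,0,0,10.5,60],[0,0,0,10.5,60],[0,0,0,10.5,60],[0,0,0,10.5,60],[0,0,0,10.5,60]]';  python3 d.py .4978 .1615 .06 -10.4
```

```text
time_s: 19.77
tcp_pos: [0.4972, 0.1623, 0.1379]
tcp_rot: [[0.994, -0.002, -0.105], [0.105, -0.0, 0.995], [-0.002, -1.0, 0.0]]
wrist_force: [0.3, 0.1, 1.1]
opening: 0.0651
t 19.775 tcp [0.4972 0.1623 0.1379] yaw 6.01 open 0.0651 F [0.3 0.1 1.1] tilt [-1.8e-03 -1.0e-04 -1.0e+00]
move cm [ 0.06  7.79 -0.09] spin 16.41 j1,j6 deg [ 3.7 87.7]
```

```bash
python3 -m pendant '[[0,3,0,8.2,60],[0,3,0,8.2,60],[0,1,0,0,60],[0,0,0,0,60]]';  python3 d.py .4978 .1615 .016 -10.4
python3 - <<'E'
from seg import *
s=snap("side","pics/s8.png")
st=status.sense(); P=np.array(st["tcp_pos"]);R=np.array(st["tcp_rot"])
for w in(-.033,.033): print(proj(s,P+R[:,0]*w+np.array([0,0,.006])))
cv2.imwrite("pics/c10.png",cv2.resize(s["pixels"][90:200,250:370],None,fx=5,fy=5,interpolation=cv2.INTER_CUBIC))
E
```

```text
time_s: 20.27
tcp_pos: [0.4972, 0.1623, 0.0686]
tcp_rot: [[0.985, -0.002, 0.171], [-0.171, -0.0, 0.985], [-0.002, -1.0, -0.0]]
wrist_force: [0.1, -0.7, 0.2]
opening: 0.0653
t 20.275 tcp [0.4972 0.1623 0.0686] yaw -9.87 open 0.0653 F [ 0.1 -0.7  0.2] tilt [-1.7e-03 -2.0e-04 -1.0e+00]
move cm [ 0.08  5.26 -0.07] spin 0.53 j1,j6 deg [  3.7 103.6]
[284.3483244 154.6756902]
[309.24684242 155.53103676]
```

View pics/c10.png

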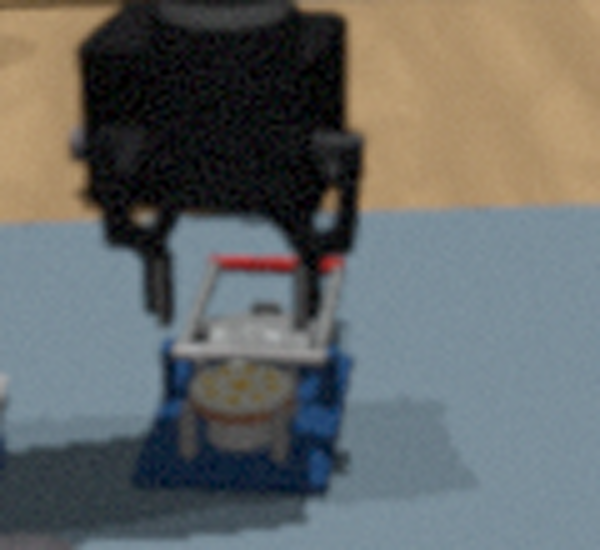

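```bash
python3 -m pendant '[[0.08,2.2,-0.05,0.5,60],[0,1.6,0,0,60],[0,0,0,0,60]]';  python3 d.py .4978 .1615 .013 -10.4
python3 - <<'E'
from seg import *
s=snap("side","pics/s9.png");t=camera("top")
st=status.sense(); P=np.array(st["tcp_pos"])
print(proj(s,[P[0],P[1],.04]))
cv2.imwrite("pics/c11.png",np.hstack([cv2.resize(s["pixels"][100:190,250:350],(400,360),interpolation=cv2.INTER_CUBIC),cv2.resize(t["pixels"][180:270,210:310],(400,360),interpolation=cv2.INTER_CUBIC)]))
E
```

```text
time_s: 20.7
tcp_pos: [0.4978, 0.1616, 0.0305]
tcp_rot: [[0.983, -0.002, 0.182], [-0.182, -0.0, 0.983], [-0.002, -1.0, -0.0]]
wrist_force: [0.5, 0.2, 0.5]
opening: 0.0653
t 20.7 tcp [0.4978 0.1616 0.0305] yaw -10.49 open 0.0653 F [0.5 0.2 0.5] tilt [-1.7e-03 -2.0e-04 -1.0e+00]
move cm [ 0.    1.75 -0.01] spin -0.09 j1,j6 deg [  3.7 104.1]
[297.5270486  167.26309233]
```

View pics/c11.png

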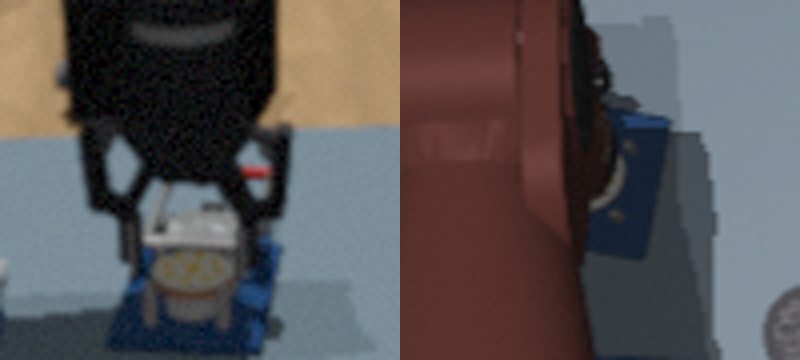

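```bash
python3 -m pendant '[[0,0.9,0,0,60],[0,0.85,0,0,60],[0,0,0,0,60]]'; python3 -m pendant '[[0,0,0,0,100],[0,0,0,0,130],[0,0,0,0,130],[0,0,0,0,130]]';  python3 d.py .4978 .1615 .013 -10.4
```

```text
time_s: 21.18
tcp_pos: [0.4978, 0.1616, 0.0128]
tcp_rot: [[0.983, -0.002, 0.183], [-0.183, -0.0, 0.983], [-0.002, -1.0, -0.001]]
wrist_force: [-0.1, -0.2, 0.3]
opening: 0.0656
time_s: 21.68
tcp_pos: [0.4988, 0.1617, 0.0141]
tcp_rot: [[0.983, 0.0, 0.183], [-0.183, -0.0, 0.983], [0.0, -1.0, -0.0]]
wrist_force: [-0.7, -0.9, 4.1]
opening: 0.0517
t 21.675 tcp [0.4988 0.1617 0.0141] yaw -10.54 open 0.0517 F [-0.7 -0.9  4.1] tilt [ 4.e-04 -1.e-04 -1.e+00]
move cm [-0.09  0.11 -0.04] spin -0.14 j1,j6 deg [  3.7 104.2]
```

```bash
python3 -m pendant '[[0,-1,0,0,130],[0,-2,0,0,130],[0,-3,0,0,130],[0,-4,0,0,130],[0,0,0,0,130]]';  python3 d.py .489 -.353 .07 -10.5
python3 - <<'E'
from seg import *
s=snap("side","pics/s10.png")
cv2.imwrite("pics/c12.png",cv2.resize(s["pixels"][70:190,240:360],None,fx=4,fy=4,interpolation=cv2.INTER_CUBIC))
E
```

```text
time_s: 22.3
tcp_pos: [0.5008, 0.1619, 0.1177]
tcp_rot: [[0.983, 0.006, 0.183], [-0.183, 0.0, 0.983], [0.006, -1.0, 0.001]]
wrist_force: [0.7, 0.1, -0.3]
opening: 0.0519
t 22.3 tcp [0.5008 0.1619 0.1177] yaw -10.54 open 0.0519 F [ 0.7  0.1 -0.3] tilt [ 6.e-03  3.e-04 -1.e+00]
move cm [  8.23   4.75 -50.84] spin -0.04 j1,j6 deg [  3.7 104.2]
```

View pics/c12.png

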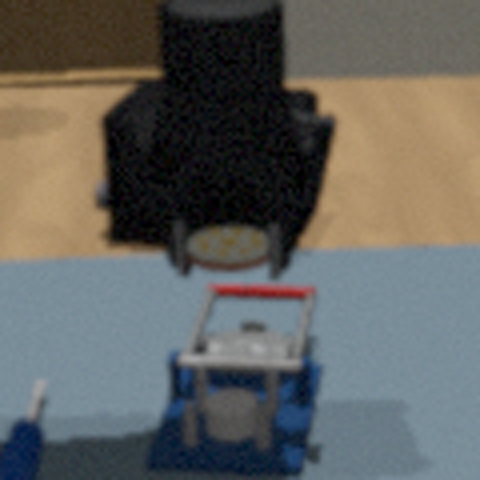

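```bash
python3 -m pendant '[[0.7,0,-3.5,0,130],[0.8,0,-5.2,0,130],[0.8,0,-5.3,0,130],[0.8,0,-5.3,0,130],[0.9,0,-5.4,0,130],[0.9,0,-5.4,0,130],[0.9,0,-5.4,0,130],[0.8,0,-5.4,0,130],[0.8,0,-5.2,0,130],[0.8,0,-4.5,0,130]]';  python3 d.py .489 -.353 .07 -10.5
```

```text
time_s: 23.6
tcp_pos: [0.4857, -0.3522, 0.1124]
tcp_rot: [[0.983, -0.001, 0.184], [-0.184, 0.001, 0.983], [-0.001, -1.0, 0.001]]
wrist_force: [0.8, -0.1, -0.5]
opening: 0.0521
t 23.6 tcp [ 0.4857 -0.3522  0.1124] yaw -10.59 open 0.0521 F [ 0.8 -0.1 -0.5] tilt [-0.0013  0.0013 -1.    ]
move cm [ 0.35  4.23 -0.02] spin -0.09 j1,j6 deg [-48.4  52.2]
```

```bash
python3 -m pendant '[[0.35,2.2,0,0,130],[0,3,0,0,130],[0,1.2,0,0,130],[0,0,0,0,130]]';  python3 d.py .489 -.353 .0161 -10.5
python3 - <<'E'
from seg import *
s=snap("side","pics/s11.png")
cv2.imwrite("pics/c13.png",cv2.resize(s["pixels"][260:380,240:370],None,fx=5,fy=5,interpolation=cv2.INTER_CUBIC))
E
```

```text
time_s: 24.1
tcp_pos: [0.4894, -0.3505, 0.0486]
tcp_rot: [[0.983, -0.002, 0.183], [-0.183, 0.002, 0.983], [-0.002, -1.0, 0.001]]
wrist_force: [-0.1, -0.1, -0.8]
opening: 0.0519
t 24.1 tcp [ 0.4894 -0.3505  0.0486] yaw -10.53 open 0.0519 F [-0.1 -0.1 -0.8] tilt [-0.0017  0.0018 -1.    ]
move cm [ 0.02  3.25 -0.26] spin -0.03 j1,j6 deg [-48.   52.5]
```

View pics/c13.png

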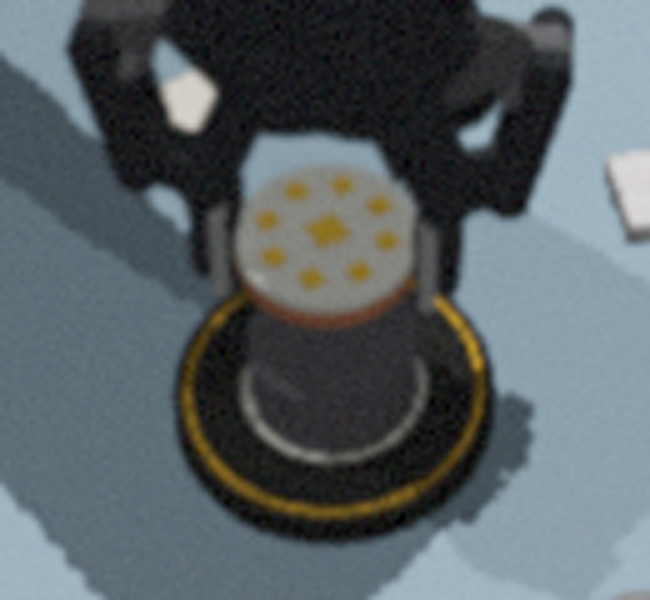

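```bash
python3 - <<'E'
from seg import *
c=camera("side"); x0,y0,x1,y1=280,285,330,326
p=c["pixels"][y0:y1,x0:x1].astype(int)
i=cv2.cvtColor(c["pixels"][y0:y1,x0:x1],cv2.COLOR_BGR2HSV).astype(int)
m=(i[...,1]>120)&(i[...,2]>110)&(i[...,0]>15)&(i[...,0]<35)
ys,xs=np.nonzero(m); n,l,st,ce=cv2.connectedComponentsWithStats(m.astype(np.uint8),connectivity=8); print(st[1:,4],(ce[1:]+[x0,y0]).round(1).tolist())
ok=[k for k in range(1,n) if 3<st[k,4]]
q=np.array([ce[k] for k in ok])+[x0,y0]
P=np.array([onz(c,*a,.0745) for a in q]); print(P.round(4)); print(P.mean(0), status.sense()["tcp_pos"])
E
```

```text
[ 5  6  7  8 28  9  8  8  9  1  6  3] [[308.2, 296.4], [299.0, 297.5], [316.0, 300.3], [293.4, 303.2], [305.4, 305.4], [317.4, 307.3], [294.9, 310.9], [312.0, 313.5], [302.3, 314.9], [322.0, 317.0], [328.5, 321.5], [283.3, 323.3]]
[[ 0.4952 -0.3307  0.0745]
 [ 0.4814 -0.3316  0.0745]
 [ 0.5062 -0.3395  0.0745]
 [ 0.4726 -0.3422  0.0745]
 [ 0.49   -0.3478  0.0745]
 [ 0.5072 -0.3532  0.0745]
 [ 0.4743 -0.3568  0.0745]
 [ 0.4984 -0.3638  0.0745]
 [ 0.4845 -0.3651  0.0745]
 [ 0.5203 -0.3802  0.0745]]
[ 0.49300174 -0.35107531  0.0745    ] [ 0.49041001 -0.35162061  0.05071646]
```

```bash
python3 -m pendant '[[0,1.2,-0.3,0,130],[0,1.2,0,0,130],[0,0.6,0,0,130],[0,0,0,0,130]]';  python3 d.py .489 -.353 .0161 -10.5
python3 - <<'E'
from seg import *
s=snap("side","pics/s12.png")
cv2.imwrite("pics/c14.png",cv2.resize(s["pixels"][260:380,240:370],None,fx=5,fy=5,interpolation=cv2.INTER_CUBIC))
E
```

```text
time_s: 24.7
tcp_pos: [0.4892, -0.3539, 0.019]
tcp_rot: [[0.983, -0.001, 0.183], [-0.183, 0.001, 0.983], [-0.001, -1.0, 0.001]]
wrist_force: [-0.4, -0.6, -1.1]
opening: 0.0521
t 24.7 tcp [ 0.4892 -0.3539  0.019 ] yaw -10.54 open 0.0521 F [-0.4 -0.6 -1.1] tilt [-8.e-04  8.e-04 -1.e+00]
move cm [-0.03  0.29  0.09] spin -0.04 j1,j6 deg [-48.3  52.3]
```

View pics/c14.png

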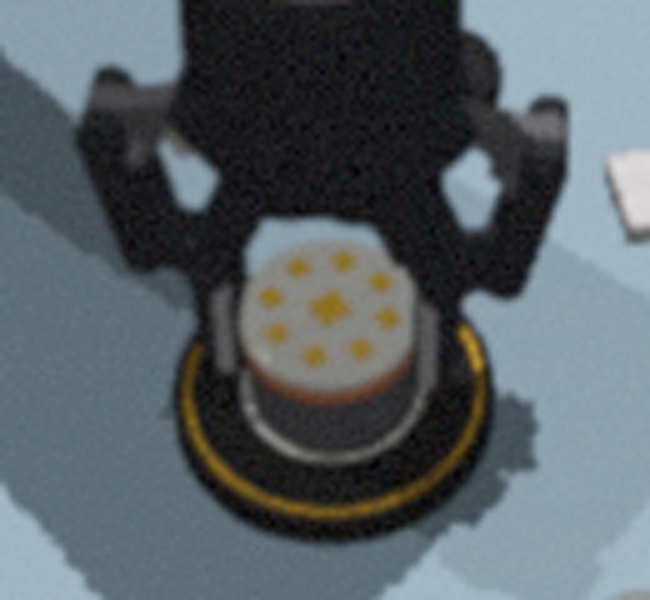

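```bash
cat > led.py <<'E'
from seg import *
import sys
z=float(sys.argv[1])
c=camera("side"); x0,y0,x1,y1=280,305,330,340
i=cv2.cvtColor(c["pixels"][y0:y1,x0:x1],cv2.COLOR_BGR2HSV).astype(int)
m=(i[...,1]>120)&(i[...,2]>110)&(i[...,0]>15)&(i[...,0]<35)
n,l,st,ce=cv2.connectedComponentsWithStats(m.astype(np.uint8),connectivity=8)
q=[(st[k,4],*(ce[k]+[x0,y0])) for k in range(1,n) if st[k,4]>2]
P=np.array([onz(c,a[1],a[2],z) for a in q]); C=P[np.argmax([a[0] for a in q])]
sel=np.linalg.norm(P-C,axis=1)<.03; print(sel.sum(),"centre LED",C.round(4),"mean",P[sel].mean(0).round(4))
E
python3 led.py .0449
```

```text
9 centre LED [ 0.4892 -0.3515  0.0449] mean [ 0.4893 -0.3517  0.0449]
```

```bash
python3 -m pendant '[[0,0.15,-0.1,0,130],[0,0.1,0,0,130],[0,0,0,0,130]]';  python3 d.py .489 -.353 .0161 -10.5
```

```text
time_s: 25.18
tcp_pos: [0.4892, -0.3553, 0.0172]
tcp_rot: [[0.983, -0.0, 0.183], [-0.183, 0.0, 0.983], [-0.0, -1.0, 0.0]]
wrist_force: [-0.1, 0.4, -0.7]
opening: 0.0518
t 25.175 tcp [ 0.4892 -0.3553  0.0172] yaw -10.55 open 0.0518 F [-0.1  0.4 -0.7] tilt [-1.e-04  0.e+00 -1.e+00]
move cm [-0.07  0.11  0.22] spin -0.05 j1,j6 deg [-48.4  52.2]
```

```bash
python3 -m pendant '[[0,0.12,0,0,130],[0,0,0,0,130]]';python3 led.py .042;  python3 d.py .489 -.353 .0161 -10.5
```

```text
time_s: 25.42
tcp_pos: [0.4894, -0.3554, 0.0161]
tcp_rot: [[0.983, 0.0, 0.183], [-0.183, -0.0, 0.983], [0.0, -1.0, -0.0]]
wrist_force: [0.0, -0.7, -0.1]
opening: 0.0517
9 centre LED [ 0.4893 -0.3535  0.042 ] mean [ 0.4893 -0.3533  0.042 ]
t 25.475 tcp [ 0.4894 -0.3554  0.0162] yaw -10.54 open 0.0522 F [-0.1 -0.8  0.1] tilt [ 1.e-04 -2.e-04 -1.e+00]
move cm [-0.08  0.01  0.23] spin -0.04 j1,j6 deg [-48.4  52.2]
```

```bash
python3 -m pendant '[[0,0.05,0,0,130],[0,0,0,0,100],[0,0,0,0,60],[0,0,0,0,60],[0,0,0,0,50],[0,-2,0,0,50],[0,-4,0,0,50],[0,-4,0,0,50]]';  python3 d.py .6405 -.1132 .11 -10.5; python3 led.py .042
python3 - <<'E'
from seg import *
s=snap("side","pics/s13.png")
cv2.imwrite("pics/c15.png",cv2.resize(s["pixels"][260:380,240:370],None,fx=5,fy=5,interpolation=cv2.INTER_CUBIC))
E
```

```text
time_s: 26.48
tcp_pos: [0.4894, -0.3554, 0.1182]
tcp_rot: [[0.983, 0.001, 0.183], [-0.183, -0.001, 0.983], [0.001, -1.0, -0.001]]
wrist_force: [0.5, -0.9, 0.6]
opening: 0.0684
t 26.475 tcp [ 0.4894 -0.3554  0.1182] yaw -10.54 open 0.0684 F [ 0.5 -0.9  0.6] tilt [ 5.e-04 -8.e-04 -1.e+00]
move cm [10.43  0.81 26.58] spin -0.04 j1,j6 deg [-48.4  52.2]
9 centre LED [ 0.4893 -0.3535  0.042 ] mean [ 0.4892 -0.3534  0.042 ]
```

View pics/c15.png

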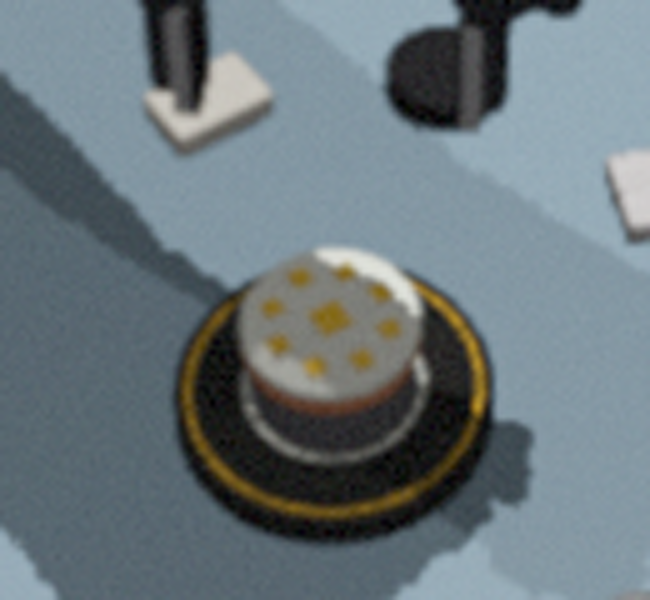

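```bash
python3 -m pendant '[[2,0,5.2,0,55],[2,0,5.2,0,55],[2.1,0,5.3,0,55],[2.1,0,5.3,0,55],[2.1,0,5.3,0,55],[0.1,2,0.3,0,55],[0,2.5,0,0,55],[0,1,0,0,55],[0,0,0,0,55]]';  python3 d.py .6405 -.1132 .002 -10.5
python3 - <<'E'
from seg import *
s=snap("side","pics/s14.png");t=camera("top")
st=status.sense(); P=np.array(st["tcp_pos"]);R=np.array(st["tcp_rot"])
for w in(-.033,.033): print(proj(s,P+R[:,0]*w+np.array([0,0,.006])))
cv2.imwrite("pics/c16.png",np.hstack([cv2.resize(s["pixels"][190:280,320:420],(400,360),interpolation=cv2.INTER_CUBIC),cv2.resize(t["pixels"][130:220,310:410],(400,360),interpolation=cv2.INTER_CUBIC)]))
E
```

```text
time_s: 27.7
tcp_pos: [0.6394, -0.1133, 0.06]
tcp_rot: [[0.983, -0.001, 0.184], [-0.184, 0.0, 0.983], [-0.001, -1.0, 0.0]]
wrist_force: [0.1, 0.2, 0.4]
opening: 0.0672
t 27.7 tcp [ 0.6394 -0.1133  0.06  ] yaw -10.59 open 0.0672 F [0.1 0.2 0.4] tilt [-1.4e-03  4.0e-04 -1.0e+00]
move cm [0.11 5.8  0.03] spin -0.09 j1,j6 deg [-21.6  79. ]
[356.10171907 213.01686297]
[388.58621241 214.62365826]
```

View pics/c16.png

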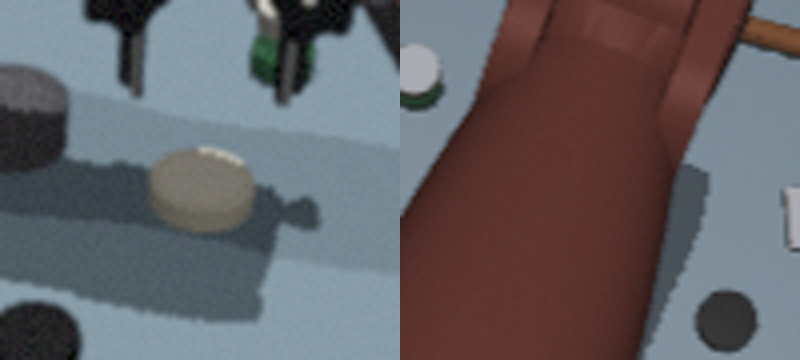

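```bash
python3 -m pendant '[[0.1,2.5,0,0,55],[0,2.5,0,0,55],[0,0.9,0,0,55],[0,0,0,0,55]]';  python3 d.py .6405 -.1132 .002 -10.5
python3 - <<'E'
from seg import *
s=snap("side","pics/s15.png")
cv2.imwrite("pics/c17.png",cv2.resize(s["pixels"][190:270,320:420],None,fx=6,fy=6,interpolation=cv2.INTER_CUBIC))
E
```

```text
time_s: 28.3
tcp_pos: [0.6413, -0.1132, 0.002]
tcp_rot: [[0.983, 0.0, 0.183], [-0.183, -0.0, 0.983], [0.0, -1.0, -0.0]]
wrist_force: [0.2, -0.2, 0.6]
opening: 0.067
t 28.3 tcp [ 0.6413 -0.1132  0.002 ] yaw -10.55 open 0.067 F [ 0.2 -0.2  0.6] tilt [ 1.e-04 -1.e-04 -1.e+00]
move cm [-0.08  0.   -0.01] spin -0.05 j1,j6 deg [-21.5  79.1]
```

View pics/c17.png

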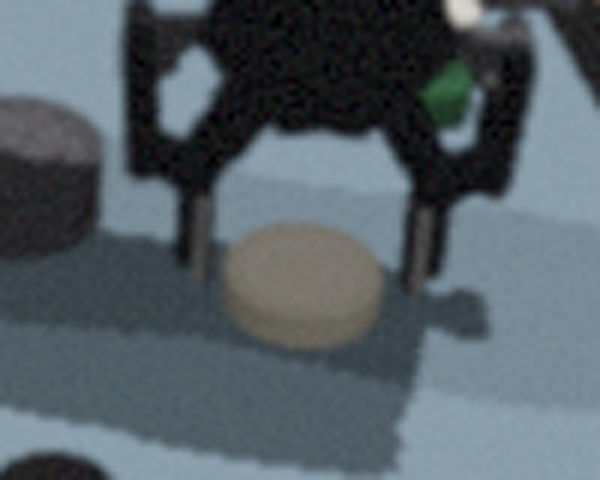

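```bash
python3 -m pendant '[[0,0.1,0,0,90],[0,0,0,0,125],[0,0,0,0,125],[0,0,0,0,125]]';  python3 d.py .489 -.353 .1 -10.5; python3 -m pendant '[[0,-1,0,0,125],[0,-3,0,0,125],[0,-4,0,0,125],[0,0,0,0,125]]'
python3 d.py .489 -.353 .08 -10.5
python3 - <<'E'
from seg import *
s=snap("side","pics/s16.png")
cv2.imwrite("pics/c18.png",cv2.resize(s["pixels"][150:250,320:420],None,fx=5,fy=5,interpolation=cv2.INTER_CUBIC))
E
```

```text
time_s: 28.85
tcp_pos: [0.6424, -0.1136, 0.0031]
tcp_rot: [[0.983, 0.003, 0.183], [-0.183, -0.001, 0.983], [0.003, -1.0, -0.001]]
wrist_force: [-2.2, -0.5, 9.2]
opening: 0.0531
t 28.85 tcp [ 0.6424 -0.1136  0.0031] yaw -10.54 open 0.0531 F [-2.2 -0.5  9.2] tilt [ 0.0025 -0.0013 -1.    ]
move cm [-10.67  -9.7  -26.35] spin -0.04 j1,j6 deg [-21.5  79.1]
time_s: 29.35
tcp_pos: [0.6439, -0.114, 0.0857]
tcp_rot: [[0.983, 0.007, 0.183], [-0.183, -0.003, 0.983], [0.007, -1.0, -0.001]]
wrist_force: [0.3, -0.0, -0.1]
opening: 0.0532
t 29.35 tcp [ 0.6439 -0.114   0.0857] yaw -10.53 open 0.0532 F [ 0.3 -0.  -0.1] tilt [ 0.0068 -0.0028 -1.    ]
move cm [-10.86   0.53 -26.33] spin -0.03 j1,j6 deg [-21.5  79.1]
```

View pics/c18.png

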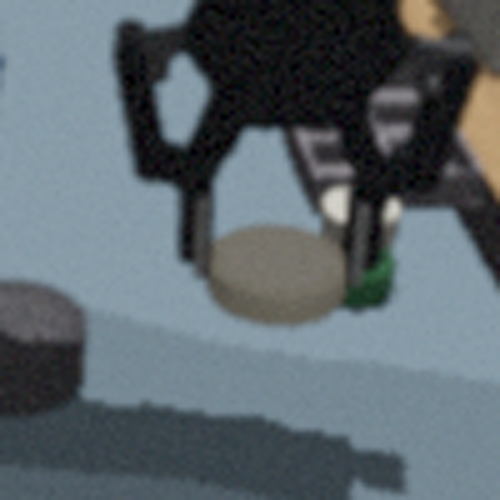

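```bash
python3 -m pendant '[[-1.6,0,-4,0,125],[-2.2,0,-5.3,0,125],[-2.2,0,-5.4,0,125],[-2.2,0,-5.4,0,125],[-2,0,-4.5,0,125],[-0.7,0,-1.8,0,125],[0,0,0,0,125],[0,0,0,0,125]]'
python3 d.py .489 -.353 .0455 -10.5
python3 - <<'E'
from seg import *
s=snap("side","pics/s17.png")
cv2.imwrite("pics/c19.png",cv2.resize(s["pixels"][240:380,240:370],None,fx=4,fy=4,interpolation=cv2.INTER_CUBIC))
E
```

```text
time_s: 30.4
tcp_pos: [0.4862, -0.3515, 0.0802]
tcp_rot: [[0.983, -0.0, 0.182], [-0.182, 0.001, 0.983], [-0.0, -1.0, 0.001]]
wrist_force: [1.5, 1.0, 0.8]
opening: 0.0528
t 30.4 tcp [ 0.4862 -0.3515  0.0802] yaw -10.48 open 0.0528 F [1.5 1.  0.8] tilt [-3.e-04  8.e-04 -1.e+00]
move cm [ 0.3   3.47 -0.1 ] spin 0.02 j1,j6 deg [-48.3  52.1]
```

View pics/c19.png

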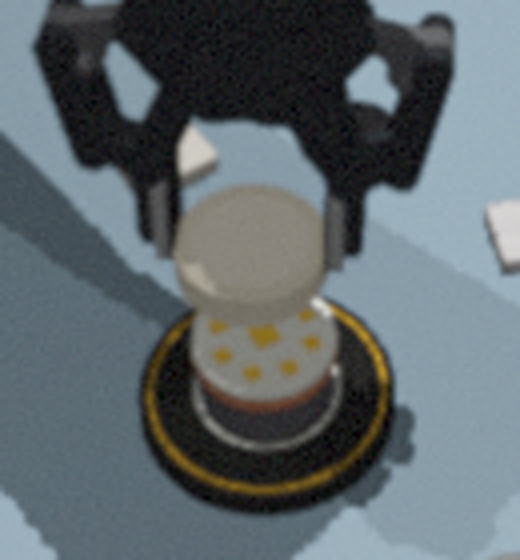

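```bash
python3 -m pendant '[[0.3,0.8,-0.15,0,125],[0,1.2,0,0,125],[0,0.9,0,0,125],[0,0,0,0,125]]'
python3 d.py .489 -.353 .0455 -10.5
python3 - <<'E'
from seg import *
s=snap("side","pics/s18.png"); c=s
x0,y0,x1,y1=280,290,332,330
p=c["pixels"][y0:y1,x0:x1].astype(int)
m=(p.min(2)>70)&(p[...,2]>p[...,0]+8)   # cover, warm tint
n,l,st,ce=cv2.connectedComponentsWithStats(m.astype(np.uint8)); k=1+np.argmax(st[1:,4]); print(st[k],ce[k]+[x0,y0])
z=status.sense()["tcp_pos"][2]-.0031+.007
cs,_=cv2.findContours((l==k).astype(np.uint8),0,1); h=cv2.convexHull(max(cs,key=len)); M=cv2.moments(h); q=np.array([M['m10']/M['m00']+x0,M['m01']/M['m00']+y0])
print(q,onz(c,*q,z))
cv2.imwrite("pics/c20.png",np.hstack([cv2.resize(s["pixels"][260:380,240:370],(520,480),interpolation=cv2.INTER_CUBIC),cv2.resize(((l==k)*255).astype(np.uint8)[:,:,None].repeat(3,2),(280,480))]))
E
```

```text
time_s: 30.95
tcp_pos: [0.4879, -0.3539, 0.0502]
tcp_rot: [[0.983, -0.001, 0.183], [-0.183, 0.002, 0.983], [-0.002, -1.0, 0.001]]
wrist_force: [-0.7, 0.4, 0.2]
opening: 0.0531
t 30.95 tcp [ 0.4879 -0.3539  0.0502] yaw -10.53 open 0.0531 F [-0.7  0.4  0.2] tilt [-0.0015  0.0016 -1.    ]
move cm [0.1  0.47 0.1 ] spin -0.03 j1,j6 deg [-48.4  52.2]
[  5  12  38  28 906] [304.00883002 316.73730684]
[303.91996937 316.62033314] [ 0.48711982 -0.35169025  0.05487957]
```

View pics/c20.png

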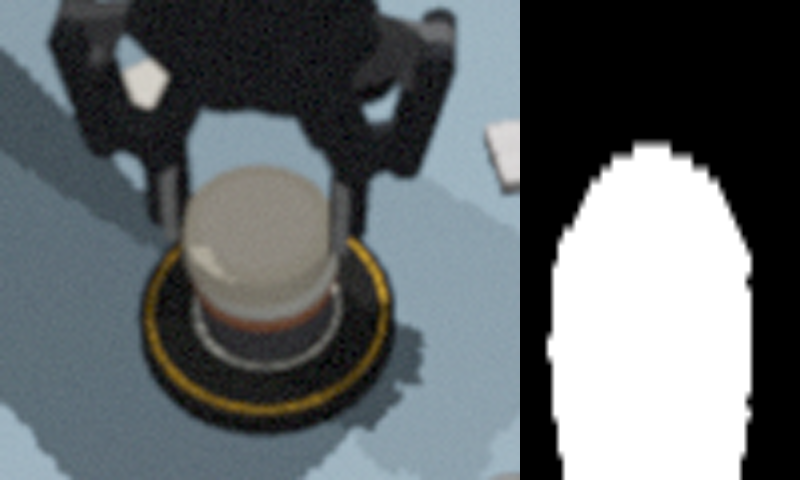

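```bash
python3 - <<'E'
from h import *
s=camera("side"); st=status.sense(); P=st["tcp_pos"]; print(P)
for z in(.047,.061): print(proj(s,[.489,-.353,z]))
i=s["pixels"][290:335,275:335]; cv2.imwrite("pics/c21.png",cv2.resize(i,None,fx=12,fy=12,interpolation=cv2.INTER_CUBIC))
E
```

```text
[ 0.48839745 -0.35462732  0.05157409]
[305.35381937 320.7697135 ]
[305.15262957 314.4330415 ]
```

View pics/c21.png

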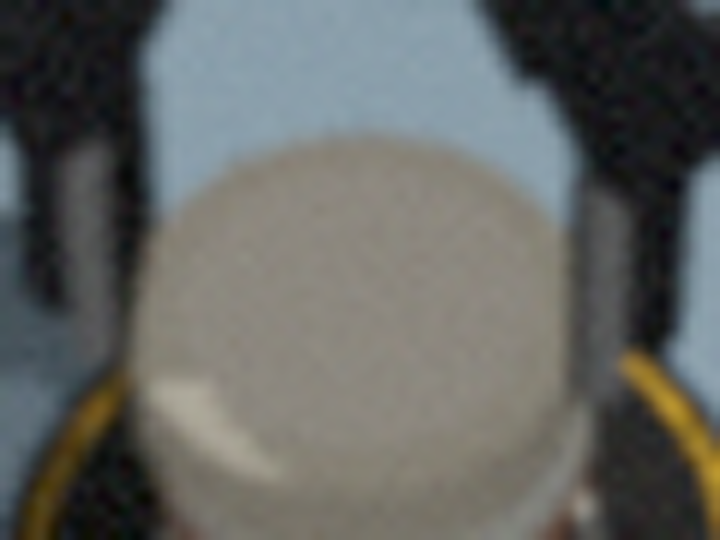

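```bash
python3 -m pendant '[[0.1,0.25,0.05,0,125],[0,0.15,0,0,125],[0,0,0,0,125]]'
python3 d.py .489 -.353 .0451 -10.5
```

```text
time_s: 31.42
tcp_pos: [0.4895, -0.3543, 0.0476]
tcp_rot: [[0.983, -0.0, 0.183], [-0.183, -0.0, 0.983], [-0.0, -1.0, -0.0]]
wrist_force: [0.6, 0.4, -0.3]
opening: 0.0529
t 31.425 tcp [ 0.4895 -0.3543  0.0476] yaw -10.54 open 0.0529 F [ 0.6  0.4 -0.3] tilt [-0. -0. -1.]
move cm [-0.07  0.25  0.12] spin -0.04 j1,j6 deg [-48.3  52.3]
```

```bash
python3 -m pendant '[[0,0.15,0.05,0,125],[0,0.05,0,0,125],[0,0,0,0,125]]'
python3 d.py .489 -.353 .0451 -10.5
```

```text
time_s: 31.8
tcp_pos: [0.4896, -0.3538, 0.0456]
tcp_rot: [[0.983, -0.0, 0.183], [-0.183, -0.0, 0.983], [-0.0, -1.0, -0.0]]
wrist_force: [0.6, 0.7, -0.1]
opening: 0.0535
t 31.8 tcp [ 0.4896 -0.3538  0.0456] yaw -10.54 open 0.0535 F [ 0.6  0.7 -0.1] tilt [-1.e-04 -0.e+00 -1.e+00]
move cm [-0.07  0.05  0.07] spin -0.04 j1,j6 deg [-48.2  52.3]
```

```bash
python3 -m pendant '[[0,0.07,0,0,125],[0,0,0,0,125],[0,0,0,0,100],[0,0,0,0,60],[0,0,0,0,55],[0,0,0,0,50],[0,-2,0,0,50],[0,-4,0,0,50],[0,-5,0,0,50],[0,-4,4,0,50]]'
python3 -m pendant '[[0,0,5,0,50],[0,0,5,0,50],[0,0,5,0,50],[0,0,5,0,50],[0,0,0,0,50],[0,0,0,0,50]]'
python3 - <<'E'
from seg import *
s=snap("side","pics/s19.png");t=snap("top","pics/t19.png")
cv2.imwrite("pics/c22.png",np.hstack([cv2.resize(s["pixels"][280:380,245:365],(480,400),interpolation=cv2.INTER_CUBIC),cv2.resize(t["pixels"][190:265,410:470],(320,400),interpolation=cv2.INTER_CUBIC)]))
E
```

```text
time_s: 33.05
tcp_pos: [0.4969, -0.3161, 0.1985]
tcp_rot: [[0.983, 0.002, 0.186], [-0.186, -0.003, 0.983], [0.002, -1.0, -0.002]]
wrist_force: [0.7, 0.9, 0.1]
opening: 0.0687
time_s: 33.8
tcp_pos: [0.5338, -0.1182, 0.1961]
tcp_rot: [[0.983, 0.001, 0.182], [-0.182, -0.001, 0.983], [0.001, -1.0, -0.001]]
wrist_force: [0.3, 0.2, -0.4]
opening: 0.0687
```

View pics/c22.png

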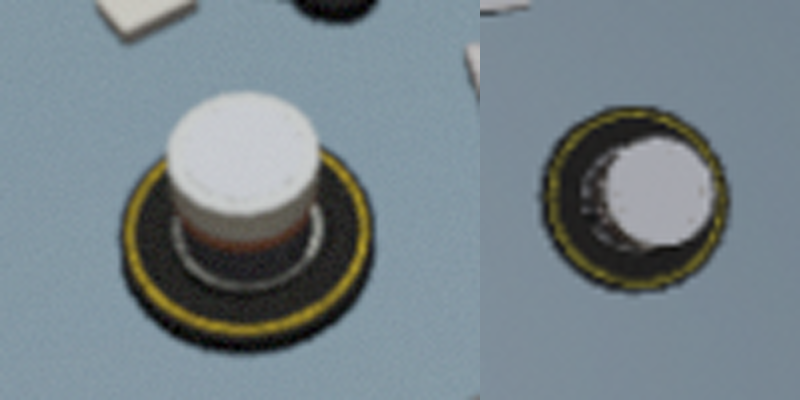

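View pics/t19.png

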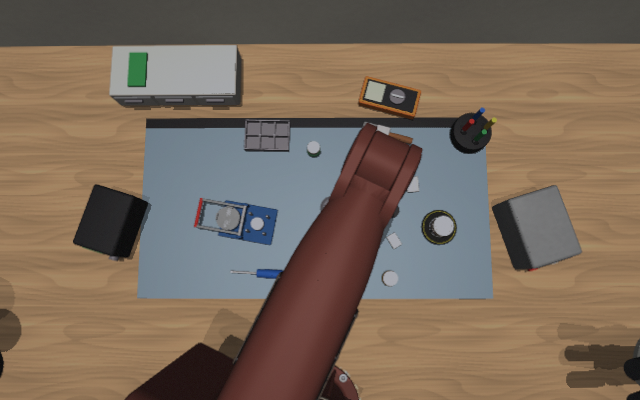

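```bash
python3 - <<'E'
from seg import *
for n,(x0,y0,x1,y1) in(("top",(425,205,460,245)),("side",(280,295,332,340))):
    c=camera(n); p=c["pixels"][y0:y1,x0:x1].astype(int)
    th=120 if n=="top" else 150
    m=(p.min(2)>th)
    k,l,st,ce=cv2.connectedComponentsWithStats(m.astype(np.uint8)); j=1+np.argmax(st[1:,4])
    cs,_=cv2.findContours((l==j).astype(np.uint8),0,1); e=cv2.fitEllipse(cv2.convexHull(max(cs,key=len))); q=np.array(e[0])+[x0,y0]
    print(n,st[j],e[1],q.round(2),"cover",onz(c,*q,.056).round(4))
    # rings
    x0,y0,x1,y1=(410,200,470,256) if n=="top" else (265,300,350,375)
    p=c["pixels"][y0:y1,x0:x1].astype(int); b,g,r=p[...,0],p[...,1],p[...,2]
    s=(r>b+35)&(g>b+30)
    yy,xx=np.nonzero(s); e=cv2.fitEllipseDirect(np.c_[xx,yy].astype(np.float32)); q=np.array(e[0])+[x0,y0]; print("  ring",len(xx),e[1],onz(c,*q,.01).round(4))
    u,v=proj(c,[.489,-.353,.032]);print("  axis point z=.032 projects",u,v)
E
```

```text
top [  9  11  20  20 313] (19.36792755126953, 20.14151382446289) [443.08 225.44] cover [ 0.4881 -0.3538  0.056 ]
  ring 98 (31.318477630615234, 32.32102966308594) [ 0.4885 -0.3523  0.01  ]
  axis point z=.032 projects 440.78824848343805 225.95408359094213
side [  7   8  38  31 921] (30.55558967590332, 37.914703369140625) [305.25 317.61] cover [ 0.4889 -0.3547  0.056 ]
  ring 377 (48.92133712768555, 58.75271987915039) [ 0.4896 -0.3548  0.01  ]
  axis point z=.032 projects 305.5640731809185 327.35769228070717
```

```bash
python3 -c "
from workcell import order; print(order.job_done())"
```

```text
the job is handed in; nothing more can be done
None
```

The lamp module is built on the plate and handed in at about 34 s of the 72 s allowed; the hand-in reports no verdict. I placed the smallest heat sink, then the board with its LEDs up, then the cover, each set down with almost no drop. The board turned over into the nest when I swung the leaf shut, and I swung the leaf back open before taking the board out.

**Cover:** the last pictures put it about 1.5 mm from the ring centre in the top view and under 1 mm in the side view.

**Board:** when I released it, it was within about 1.5 mm of the ring centre in the side view.

**Heat sink:** I judged it only by eye against the white ring, at about 1 mm off.

**View disagreement:** the two cameras differ by about 2.5 mm on where the plate's centre lies in y, which is roughly the stated calibration error.

**Bystanders:** those in view looked unmoved in the last top picture. The arm hid some of them, and I did not measure any.

**Force peak:** at the end of opening the leaf, the bar pressed on its stop and the wrist force read about 95 N on one axis. The combined reading was about 105 N, under the 120 N limit. I eased it off at once.

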